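Gauge the bore of a moulded housing and show the rod for reading

TASK

Take the orange-handled gauge rod from its rest and slide it down the sloping orange guide tube of the clamped housing until its brass collar stops fully home on the tube's mouth, without forcing it, and leave it home for a moment. Draw it right out again, then present it at the round white reading stand: rod level, white strip of the handle upward, its tip held still about 4 cm above the dark spot, touching nothing but the gripper. Finish while holding it there; do not drop the gauge, do not put it into the blue tube, and leave the other things on the bench where they are.

Things in the scene. Friction and masses are not known exactly. Their poses are not given: they have to be found in the camera images.
- gauge: Gauge, about 0.2 kg, stored level, tip towards the robot's left (+y), axis 45 mm above the table. Origin: on the axis, tip-side face of the brass collar (the face that seats). +x along the rod to the tip, +z out of the white-striped side (up at rest). Steel rod d 16 mm, x=0 to 80 mm, last 12 mm tapering to d 8; collar d 36, x=-8 to 0; orange box handle 22 wide (y) x 24 high (z), x=-96 to -8.
- gauge_tip (a point): the end of the rod, gauge x=80 mm
- gauge_handle (a point): place to grip across the flat 22 mm width of the handle: on the axis, gauge x=-45 mm, mid-span between the supports of the rest; the gauge balances about 22 mm from here, towards the collar
- gauge_rest: Black fixed rest: base 180 x 80 x 8 mm, two notched supports 36 mm wide, under the rod (x=38 to 52 mm, cheeks to 47 mm above the table) and the handle's tail (x=-94 to -82 mm, cheeks to 43 mm). Origin on the table under the stored gauge's origin; axes as the gauge's. The gauge lifts straight up.
- orange_fixture_tube: The fixed orange guide tube to use: bore 20 mm, outside 34, 100 mm long, open through, in a grey ribbed housing 67 mm square from 20 mm behind the mouth. Origin: mouth centre, 100 mm above the table. +x inwards along the bore, 25 degrees downward; y level, z upward. The mouth faces the robot's right (-y). Gauge home = origins and axes coincide.
- blue_fixture_tube: The same fixture with a blue tube: not to be used. Same frame and sizes. Of the two fixtures either may be the nearer to the robot.
- reading_stand: Fixed reading stand: white disc 76 mm diameter on a thin post, top 60 mm above the table, dark foot 90 mm diameter; origin at its foot, z up. It stands on one side of the fixtures and the gauge rest on the other, either way round.
- reading_spot (a point): centre of the dark spot (16 mm diameter) on top of the white disc, 60 mm above the table
- spare_a: loose grey ribbed housing 80 x 62 x 36 mm, origin under its centre; leave alone
- spare_b: loose grey ribbed housing 80 x 62 x 36 mm, origin under its centre; leave alone
- tape_roll: brown roll 90 mm diameter, 48 mm high, origin under its centre; leave alone
- screwdriver: loose screwdriver lying on the table near the robot; leave alone
- spray_bottle: white bottle 60 mm diameter, 150 mm high, origin under its centre; leave alone
- pen_cup: blue cup 70 mm diameter, 90 mm high, origin under its centre; leave alone
There are look-alikes about, which are no part of the job. Of the things that look like the gauge, the middle-sized one is meant.

How it is judged (in metres and radians):
On the way, in this order (a step that is already met when the one before it is completed fails the run):
1. the gauge is fully home in the orange tube, collar on its mouth (x of gauge in the frame of orange_fixture_tube above -0.003 m and y of gauge in the frame of orange_fixture_tube between -0.004 and 0.004 m and z of gauge in the frame of orange_fixture_tube between -0.004 and 0.004 m and angle between the x axis of gauge and the x axis of orange_fixture_tube, either way round below 0.07 rad), for 0.3 s.
2. the gauge has been drawn right out of the tube (x of gauge_tip in the frame of orange_fixture_tube below -0.005 m), for 0.1 s.
At the end, for the whole second after the job is handed in: the gauge, gripped by the fingers and resting on nothing else, is still and level within about 7 degrees with the white strip up, its tip within 20 mm sideways of the centre of the dark spot and 20 to 70 mm above it (angle between gauge's own z axis and vertical below 0.12 rad and horizontal distance between gauge_tip and reading_spot below 0.02 m and z of gauge_tip in the frame of reading_spot between 0.02 and 0.07 m and contact force between gauge and the fingers above 1 N and contact force between gauge and reading_stand below 0.1 N and contact force between gauge and gauge_rest below 0.1 N and linear speed of gauge below 0.02 m/s and angular speed of gauge below 0.15 rad/s); the arm keeps its last pose, push and grip.
It fails at once if the gauge is forced: more than 60 N on the orange fixture (contact force between gauge and orange_fixture above 60 N).
It fails at once if the gauge is put into the blue tube (x of gauge_tip in the frame of blue_fixture_tube between 0.01 and 0.1 m and y of gauge_tip in the frame of blue_fixture_tube between -0.011 and 0.011 m and z of gauge_tip in the frame of blue_fixture_tube between -0.011 and 0.011 m).
It fails at once if the gauge is dropped on the table (height (world z) of gauge below 0.03 m).
It fails at once if another loose thing is pushed more than 20 mm (distance of any of spare_a, spare_b, tape_roll, screwdriver, spray_bottle, pen_cup from where it was at the start of the episode above 0.02 m).
It also fails if it takes over 61 s, if anything falls off the work surface, if the arm or the gripper's body presses on something with over 40 N, if the wrist force passes 120 N, or if a joint passes its speed limit or range.

ROBOT

A 6-joint arm with a two-finger parallel gripper is mounted at the origin on the work surface. World frame = base frame: x ahead of the robot, y to its left, z up, the work surface at z = 0. Lengths are in mm, angles in rad, forces in N, time in s.
With the tool pointing down it reaches from about 250 to 850 mm from the base axis. Payload 12.5 kg.
Tool frame: the origin (TCP) lies midway between the tips of the shut fingers; the grasp point (between the pads) lies 19 mm behind it; x points along the fingers, z is the direction in which the jaws open and shut, and the axes are right-handed (so a half turn about x gives the same grasp; the last joint's range is limited). The gripper opens to 93 mm and grips with 3 to 60 N. Pads are 15 mm wide; open, the fingers measure 128 mm over their backs; the gripper's body (75 mm by 188 mm) begins 65 mm behind the grasp point.
Start: joints at [1.189, 0.351, 1.652, -0, 1.139, -0.085], TCP at [160.822, 525.947, 182.733] pointing down, gripper open.
Joint ranges: [-2.75, 2.75], [-0.79, 2.1], [0.01, 2.65], [-1.57, 4.71], [0.07, 3.14], [-2.87, 2.87]. Speed limits (rad/s): [2.22, 2.22, 2.79, 3.14, 3.14, 3.14].

INTERFACE

Orientations are given as a unit quaternion [w, x, y, z].
In Python, from cell import monitor, eyes, workorder, trace gives the robot as it stands.
- The arm moves only by the tool servo_tool, never from a script. Its arguments are lists of equal length, an entry for each row: "delta_pos": the shift along the tool's x, y, z in cm, a list of three; "twist": the turn about the tool's x in degrees. In form: {"delta_pos": [[x, y, z], ...], "twist": [twist, ...]}. A call has 1 to 20 rows; each row is the pose to reach, as a shift and turn from the pose commanded when the call began, along the tool's axes at that moment; what a row does not reach only later rows make up. A row lasts 1/12 s, in which the tool goes at most 41.7 mm and 7.16 degrees, less where a joint would pass 70% of its speed; a pose out of reach is approached as far as the arm can. A call with a gripper value outside its range is refused whole. "gripper" is the opening, from 0 (shut) to 1 (fully open), set as the call begins (left out, the last holds). The fingers move at their own pace and stop on an object; the grip force is fixed at half the most. Time passes only in rows, so rows that repeat a pose let the fingers close. It gives the time, the measured TCP pose, the force and the opening at its end, in the units of the state.
- monitor.get_obs(): the state, without advancing time (a new reading comes with each control period).
- eyes.get_image(name): name is "scene" or "top" or "wrist"; returns a dict with "frame" (420x560x3 uint8, red, green, blue), "fx", "fy", "cx", "cy" (pixels), "k1" (the pictures are not rectified: a ray, as slopes to the right and down, at radius r is drawn at 1 + k1 r^2 times it, then the intrinsics apply), "xyz" and "rotation" of the camera in the world. Camera axes: x right, y down, z forward; pixel columns grow to the right and rows downward; lengths in mm; the calibration is good to about 2 mm. A picture is of the moment at which its call begins. There is no depth.
- workorder.finish_job(): hands the job in, once; it reports no verdict.
Trained networks look in a picture, given as the dict that the camera call returned (one of the last four; its "shot" number tells which), for a name from the list of things; names that differ only in an ending like _2 or _b are one class to them, and where a whole thing is asked for, a point or a joint stands for the part that bears it (a point fixed in the world has none). Each returns a list of dicts, best first, with "confidence" (0 to 1); they miss things now and then, are a little off and sometimes report something else, mostly with a low value. They report only what shows in the picture. A call takes as long as a camera call. They do not tell look-alikes from the thing itself.
- trace(picture, name): "pixels" (420x560 bool, what is visible of it) and "point" ([row, column] in pixels, amid what is visible of it).
The state is a dict: "t": time; "joint_pos": joint angles; "qd": joint speeds; "effort": joint torques, N m; "tcp_pos": TCP position; "orientation": TCP orientation; "ft_force": force on the tool from outside, world axes, zero at the start; "moment": the same for the moment, N m; "width": finger opening in mm.
Only numpy, scipy, OpenCV 4.12 (cv2) and the standard library are available. Lean on these libraries where they do the work, as an engineer would, in place of code of your own. Each camera call takes 0.05 s, during which the arm holds its last target.

## Working session

There is one attempt and no reset: what is moved stays moved. The work goes in short steps, Python scripts to look and compute and a tool call to move; the robot and the scene stay as the last step left them, time stands still between calls to the robot, and variables do not carry over. Pictures are saved under pics/ and viewed, and the job is handed in when it is done.

Besides the shell and the picture viewer there is one more tool, called after "Call:" as name(argument=value, ...) on one line, values as JSON. servo_tool: Moves the arm, as the interface text tells. Its arguments: {"type":"object","properties":{"delta_pos":{"type":"array","items":{"type":"array","items":{"type":"number"}}},"twist":{"type":"array","items":{"type":"number"}},"gripper":{"type":"number"}},"required":["delta_pos","twist"]}

```bash
ls; mkdir -p pics
python3 - <<'E'
from cell import monitor, eyes, workorder, trace
import cv2
o=monitor.get_obs(); print(o)
for n in ["scene","top","wrist"]:
    p=eyes.get_image(n); cv2.imwrite(f"pics/a_{n}.png",p["frame"][:,:,::-1])
    print(n,{k:v for k,v in p.items() if k!="frame"})
E
```

```text
pics
{'t': 0.0, 'joint_pos': array([ 1.18940760e+00,  3.51225854e-01,  1.65245292e+00,  1.09691130e-05,
        1.13909955e+00, -8.46208694e-02]), 'qd': array([ 6.29420427e-04,  6.28539271e-04,  7.67478620e-04, -2.36293878e-04,
        5.40224717e-05, -3.84779450e-04]), 'effort': array([ 1.45247457e-03, -4.97321141e+01, -2.85251266e+01,  7.00063258e-02,
        2.56097247e-02, -9.43725763e-05]), 'tcp_pos': array([160.67058858, 525.58885839, 182.19618646]), 'orientation': array([ 0.56806782, -0.42080122,  0.56878522,  0.42036729]), 'ft_force': array([1.13100824, 0.23871945, 0.62887657]), 'moment': array([ 0.00163911, -0.0103542 ,  0.043213  ]), 'width': 92.85422313787913}
scene {'fx': 385.2621986286222, 'fy': 385.2621986286222, 'cx': 273.9778560096622, 'cy': 211.36126501085937, 'k1': -0.10490029556881572, 'xyz': array([1268.40153549,   41.36486744,  999.63711134]), 'rotation': array([-0.23396338,  0.63727624,  0.68744779, -0.25798385]), 'shot': 1}
top {'fx': 474.23431133434843, 'fy': 474.23431133434843, 'cx': 280.8068266602656, 'cy': 205.99997912907153, 'k1': 0.01909283397052251, 'xyz': array([ 345.3166392 ,  -31.37364517, 1240.82305711]), 'rotation': array([ 0.0419977 , -0.69940109,  0.71108517, -0.05858497]), 'shot': 2}
wrist {'fx': 299.5550633599575, 'fy': 299.5550633599575, 'cx': 283.71809423718526, 'cy': 209.75046000522363, 'k1': -0.06471234478092663, 'xyz': array([ 90.28675739, 545.98898851, 384.53748503]), 'rotation': array([0.10752799, 0.79677117, 0.58923973, 0.07993729]), 'shot': 3}
```

View pics/a_scene.png

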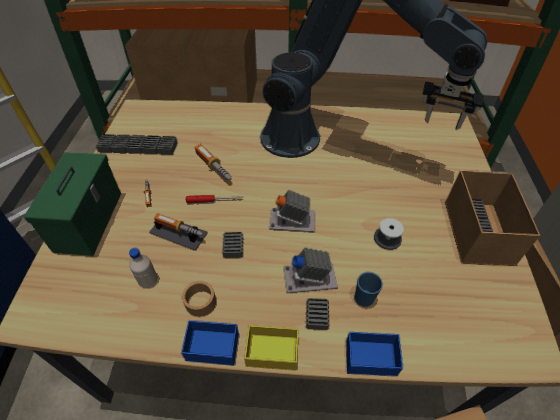

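View pics/a_top.png

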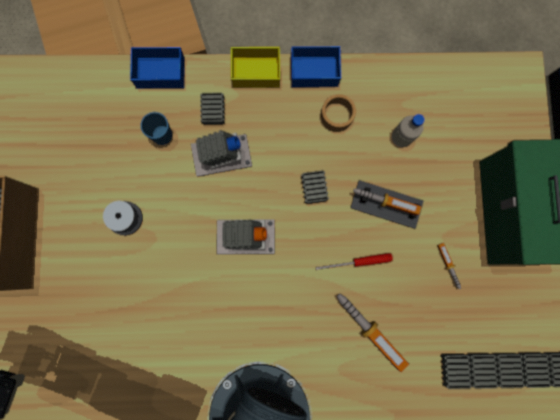

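View pics/a_wrist.png

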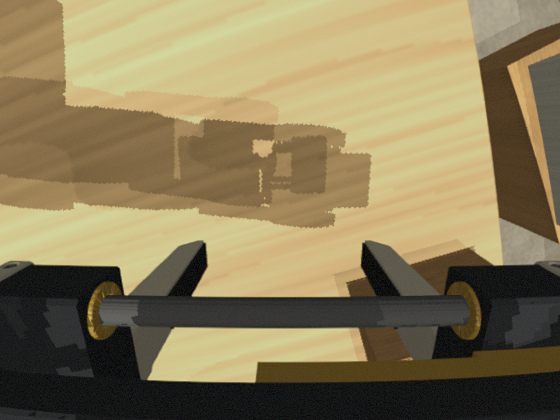

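```bash
cat > h.py <<'E'
import numpy as np, cv2
from scipy.spatial.transform import Rotation as R
from cell import monitor, eyes, workorder, trace
def rot(q): return R.from_quat([q[1],q[2],q[3],q[0]]).as_matrix()
def ray(p,uv):
    uv=np.atleast_2d(np.array(uv,float)); d=np.c_[(uv[:,0]-p['cx'])/p['fx'],(uv[:,1]-p['cy'])/p['fy']]
    s=d.copy()
    for _ in range(8): s=d/(1+p['k1']*(s**2).sum(1,keepdims=True))
    v=np.c_[s,np.ones(len(s))]@rot(p['rotation']).T
    return v
def onz(p,uv,z):
    v=ray(p,uv); c=p['xyz']; t=(z-c[2])/v[:,2]; return c+v*t[:,None]
def proj(p,X):
    X=np.atleast_2d(X); c=(X-p['xyz'])@rot(p['rotation']); s=c[:,:2]/c[:,2:]
    s=s*(1+p['k1']*(s**2).sum(1,keepdims=True)); return s*[p['fx'],p['fy']]+[p['cx'],p['cy']]
def get(n,f=None):
    p=eyes.get_image(n)
    if f: cv2.imwrite(f"pics/{f}.png",p['frame'][:,:,::-1])
    return p
def crop(p,f,u0,u1,v0,v1,k=5,pts=[]):
    im=p['frame'][v0:v1,u0:u1,::-1]; im=cv2.resize(im,None,fx=k,fy=k,interpolation=cv2.INTER_CUBIC)
    for q in pts: cv2.circle(im,(int((q[0]-u0+.5)*k),int((q[1]-v0+.5)*k)),2,(0,255,0),-1)
    cv2.imwrite(f"pics/{f}.png",im)
E
python3 - <<'E'
from h import *
print(rot(monitor.get_obs()['orientation']).round(4))
for n in ["top","scene"]:
    p=get(n)
    for name in ["gauge","gauge_rest","gauge_tip","gauge_handle","orange_fixture_tube","blue_fixture_tube","reading_stand","reading_spot"]:
        for d in trace(p,name)[:4]: print(n,name,round(d['confidence'],2),d['point'],d['pixels'].sum())
    np.save(f"pics/{n}.npy",p,allow_pickle=True)
    if n=="top": crop(p,"c1",300,480,170,380,4); crop(p,"c2",90,290,120,270,4)
    else: crop(p,"c3",130,330,140,260,4); crop(p,"c4",260,420,180,290,5)
E
```

```text
[[-3.000e-04 -9.563e-01  2.925e-01]
 [-9.000e-04  2.925e-01  9.563e-01]
 [-1.000e+00  1.000e-04 -9.000e-04]]
top gauge 0.92 [334.9, 373.5] 1168
top gauge 0.85 [201.5, 392.4] 643
top gauge 0.81 [263.0, 445.8] 357
top gauge_rest 0.89 [206.5, 382.3] 1438
top gauge_rest 0.47 [201.9, 393.9] 658
top gauge_rest 0.26 [128.4, 406.8] 744
top gauge_tip 0.72 [262.3, 451.7] 283
top gauge_tip 0.67 [337.5, 373.2] 1059
top gauge_tip 0.6 [204.0, 392.2] 609
top gauge_handle 0.91 [337.4, 376.0] 1059
top gauge_handle 0.81 [262.9, 448.6] 300
top gauge_handle 0.58 [203.5, 395.1] 635
top orange_fixture_tube 0.63 [234.4, 243.2] 1223
top blue_fixture_tube 0.86 [147.7, 217.4] 1216
top reading_stand 0.7 [216.2, 121.4] 1102
top reading_spot 0.8 [220.5, 124.1] 1113
scene gauge 0.87 [161.5, 208.9] 436
scene gauge 0.56 [226.0, 171.2] 339
scene gauge 0.54 [193.5, 146.3] 139
scene gauge_rest 0.92 [236.6, 173.8] 734
scene gauge_rest 0.64 [245.9, 232.0] 570
scene gauge_tip 0.84 [162.1, 206.8] 389
scene gauge_tip 0.76 [224.0, 173.7] 352
scene gauge_tip 0.71 [197.5, 148.9] 128
scene gauge_tip 0.36 [309.9, 318.2] 719
scene gauge_handle 0.95 [157.6, 212.6] 418
scene gauge_handle 0.62 [194.8, 147.5] 164
scene gauge_handle 0.58 [224.8, 173.1] 397
scene orange_fixture_tube 0.83 [205.1, 293.5] 841
scene blue_fixture_tube 0.58 [263.9, 310.2] 1090
scene reading_stand 0.77 [232.4, 388.6] 697
scene reading_spot 0.77 [232.2, 390.0] 742
```

View pics/c1.png

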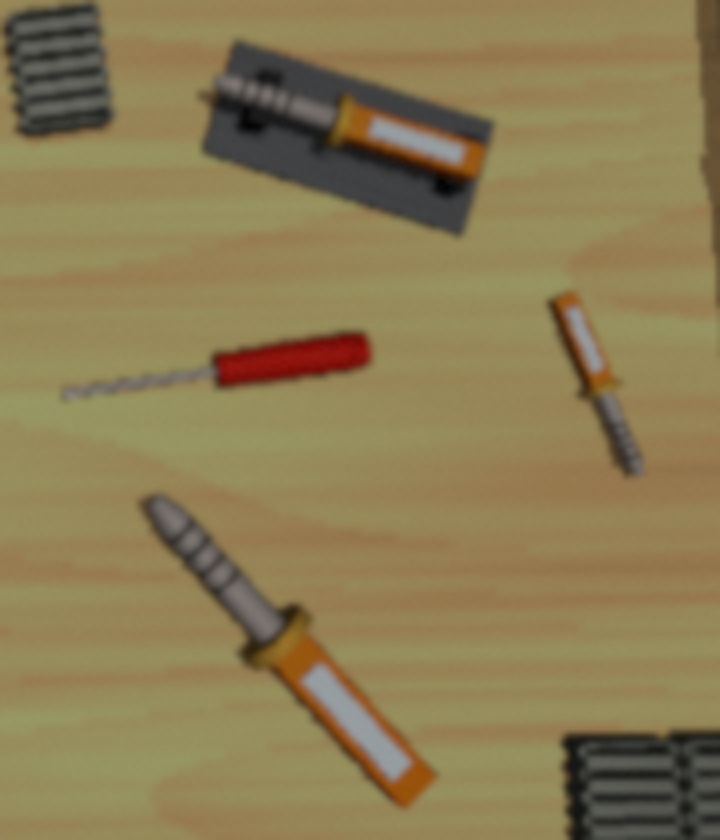

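View pics/c2.png

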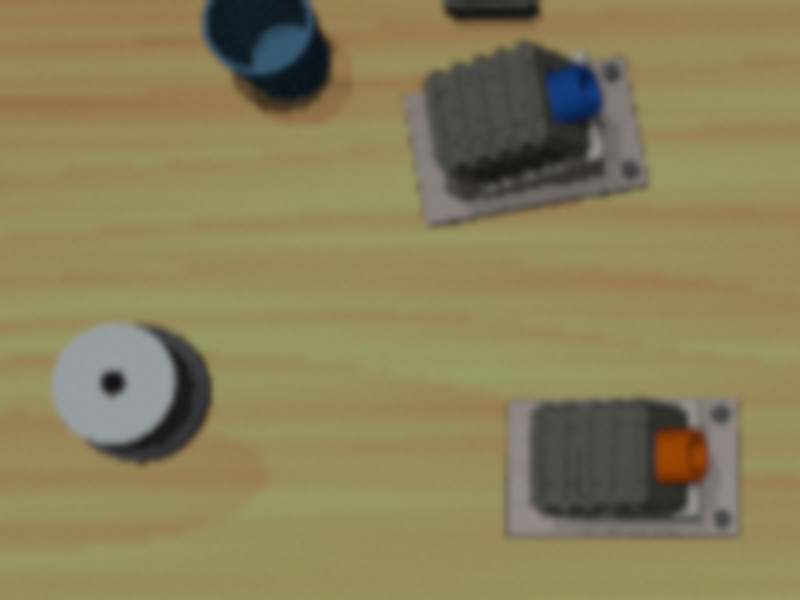

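View pics/c3.png

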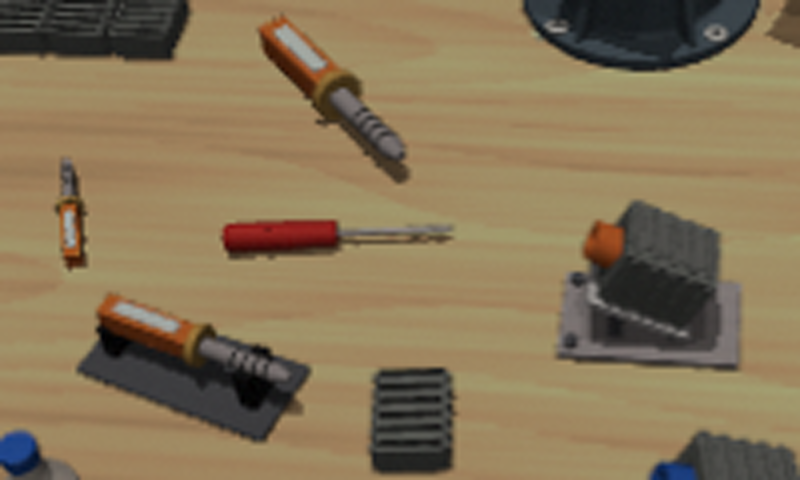

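View pics/c4.png

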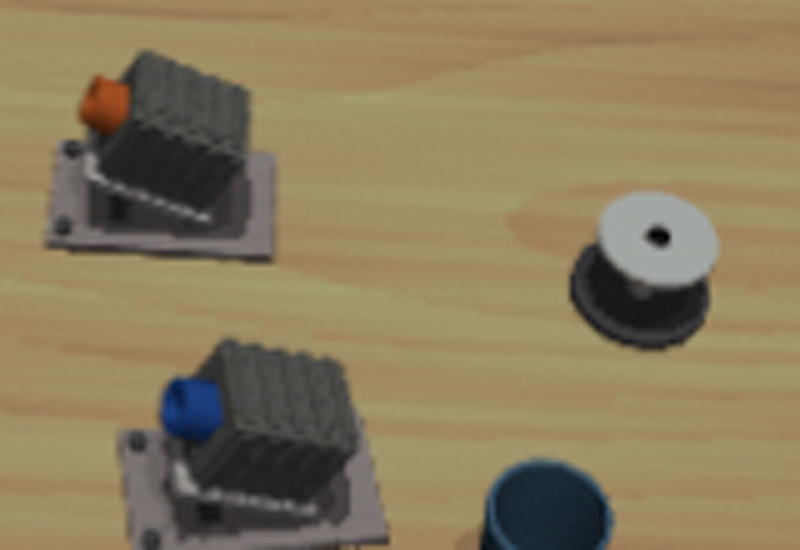

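Run:
```python
from h import *
p=np.load("pics/top.npy",allow_pickle=True).item()
s=np.load("pics/scene.npy",allow_pickle=True).item()
def tr(P,v): return onz(P,[v[0]],v[1])
# gauge: crop c1 px -> full : u=300+x/4-.5 ; v=170+y/4-.5
def f1(x,y): return [300+x/4-.5,170+y/4-.5]
def f2(x,y): return [90+x/4-.5,120+y/4-.5]
g=[onz(p,f1(*a),z)[0] for a,z in [((370,128),57),((466,154),57),((217,82),47),((335,118),50)]]
print("strip ends, tip, collar",np.round(g,1))
print("rest corners",np.round(onz(p,[f1(235,40),f1(493,123),f1(463,236),f1(203,151)],8),1))
print("orange plate",np.round(onz(p,[f2(506,398),f2(740,398),f2(740,536),f2(506,536)],6),1))
print("blue plate",np.round(onz(p,[f2(404,97),f2(625,58),f2(648,186),f2(428,226)],6),1))
print("spot",np.round(onz(p,f2(113,382),60),1), onz(s,[260+657/5-.5,180+236/5-.5],60).round(1))
hsv=cv2.cvtColor(p['frame'],cv2.COLOR_RGB2HSV)
m=((hsv[...,0]<14)&(hsv[...,1]>190)&(hsv[...,2]>60)); m[:,:240]=0;m[:,290:]=0;m[:215]=0;m[255:]=0
v,u=np.nonzero(m); print("orange px",len(u),u.min(),u.max(),v.min(),v.max(),u.mean(),v.mean())
print(onz(p,[u.max(),v.mean()],100).round(1), onz(p,[u.max(),v.mean()],115).round(1))
print("w",hsv[235,262],hsv[235,266])
```

```text
strip ends, tip, collar [[ 522.1 -343.1   57. ]
 [ 504.6 -403.2   57. ]
 [ 554.9 -248.8   47. ]
 [ 529.9 -322.8   50. ]]
rest corners [[ 589.8 -269.     8. ]
 [ 531.6 -437.7    8. ]
 [ 457.  -413.4    8. ]
 [ 515.8 -244.8    8. ]]
orange plate [[490.3 107.9   6. ]
 [487.9 -44.9   6. ]
 [398.  -43.4   6. ]
 [400.6 107.7   6. ]]
blue plate [[693.4 175.8   6. ]
 [718.7  28.5   6. ]
 [630.7  14.    6. ]
 [605.5 159.4   6. ]]
spot [[497.8 344.9  60. ]] [[498.3 341.9  60. ]]
orange px 145 254 265 227 240 259.1655172413793 233.5241379310345
[[442.2 -20.4 100. ]] [[441.  -20.5 115. ]]
w [ 12 247 129] [  9 169 127]
```

Call:
servo_tool(delta_pos=[[-3,-59.9,-75],[-3,-59.9,-75],[-3,-59.9,-75],[-3,-59.9,-75],[-3,-59.9,-75],[-3,-59.9,-75],[-3,-59.9,-75],[-3,-59.9,-75],[-3,-59.9,-75],[-3,-59.9,-75],[-3,-59.9,-75],[-3,-59.9,-75],[-3,-59.9,-75],[-3,-59.9,-75],[-3,-59.9,-75],[-3,-59.9,-75],[-3,-59.9,-75],[-3,-59.9,-75],[-3,-59.9,-75],[-3,-59.9,-75]], twist=[92,92,92,92,92,92,92,92,92,92,92,92,92,92,92,92,92,92,92,92], gripper=1)

```text
t: 2.72
tcp_pos: [467.8, -250.7, 208.8]
orientation: [0.697, 0.117, 0.697, -0.117]
ft_force: [0.1, -0.1, 0.7]
width: 93.3
```

Call:
servo_tool(delta_pos=[[0,-9.5,8.2],[0,-9.5,8.2],[0,-9.5,8.2],[0,-9.5,8.2],[0,-9.5,8.2],[0,-9.5,8.2]], twist=[0,0,0,0,0,0])

```text
t: 3.22
tcp_pos: [513.8, -364.4, 208.4]
orientation: [0.697, 0.117, 0.698, -0.117]
ft_force: [0.2, -0.1, 0.3]
width: 93.1
```

Run:
```python
from h import *
o=monitor.get_obs(); print(o['t'],o['tcp_pos'],rot(o['orientation']).round(4),o['joint_pos'])
p=get("wrist","w1"); np.save("pics/w1.npy",p,allow_pickle=True)
```

```text
3.2167 [ 513.83081647 -364.395946    208.36866436] [[-7.000e-04  3.258e-01  9.454e-01]
 [ 8.000e-04  9.454e-01 -3.258e-01]
 [-1.000e+00  5.000e-04 -9.000e-04]] [-6.90826117e-01  4.75520443e-01  1.39983408e+00  1.75455867e-04
  1.26729312e+00 -3.59048507e-01]
```

View pics/w1.png

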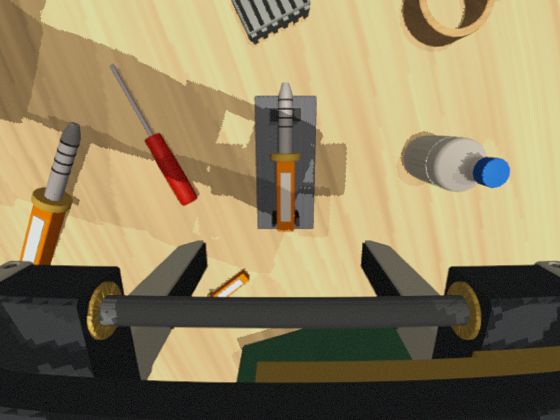

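Run:
```python
from h import *
p=np.load("pics/w1.npy",allow_pickle=True).item()
crop(p,"w1c",245,335,70,240,4)
```

```text
(no output)
```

View pics/w1c.png

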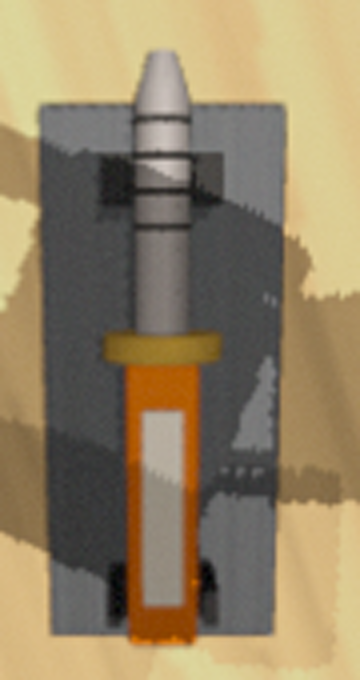

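Run:
```python
from h import *
p=np.load("pics/w1.npy",allow_pickle=True).item()
f=lambda x,y:[244.5+x/4,69.5+y/4]
P=[onz(p,f(161.5,50),45)[0],onz(p,f(162,333),55)[0],onz(p,f(162.5,408),57)[0],onz(p,f(162.5,606),57)[0],onz(p,f(163,635),57)[0]]
print(np.round(P,1))
d=P[0]-P[-1]; d[2]=0;print(np.linalg.norm(d),np.degrees(np.arctan2(d[1],d[0]))); d/=np.linalg.norm(d)
T=np.array([513.83,-364.4]); n=np.array([-d[1],d[0]])
for a,x in zip(P,[80,0,None,None,-96]): print(((a[:2]-T)@d[:2]).round(1),((a[:2]-T)@n).round(1), x)
```

```text
[[ 555.8 -247.6   45. ]
 [ 529.9 -323.1   55. ]
 [ 523.  -343.7   57. ]
 [ 503.  -401.7   57. ]
 [ 500.1 -410.7   57. ]]
172.33669552439642 71.16004147265639
124.1 -2.0 80
44.3 -1.9 0
22.5 -2.0 None
-38.8 -1.8 None
-48.3 -2.0 -96
```

Call:
servo_tool(delta_pos=[[4,0,0.2],[8,0,0.2],[12,0,0.2],[15.5,0,0.2],[17.5,0,0.2],[18.2,0,0.2],[18.2,0,0.2],[18.2,0,0.2]], twist=[0,0,0,0,0,0,0,0])

```text
t: 3.93
tcp_pos: [516.7, -365.6, 28.4]
orientation: [0.698, 0.116, 0.697, -0.117]
ft_force: [-0.5, 0.0, -0.3]
width: 93.3
```

Call:
servo_tool(delta_pos=[[0,0,0],[0,0,0],[0,0,0],[0,0,0],[0,0,0],[0,0,0],[0,0,0],[0,0,0],[0,0,0],[0,0,0]], twist=[0,0,0,0,0,0,0,0,0,0], gripper=0)

```text
t: 4.77
tcp_pos: [516.0, -365.6, 26.7]
orientation: [0.697, 0.117, 0.697, -0.117]
ft_force: [-0.2, 0.6, -0.2]
width: 31.2
```

Call:
servo_tool(delta_pos=[[0,0,0],[0,0,0],[0,0,0],[0,0,0],[-1,0,0],[-2.5,0,0],[-5,0,0],[-7,0,0],[-8,0,0],[-8,0,0]], twist=[0,0,0,0,0,0,0,0,0,0])

```text
t: 5.6
tcp_pos: [517.1, -366.5, 109.6]
orientation: [0.699, 0.116, 0.696, -0.117]
ft_force: [0.2, 1.0, -0.0]
width: 0.3
```

Run:
```python
from h import *
o=monitor.get_obs(); print(o['t'],o['tcp_pos'],o['ft_force'],o['moment'],o['width'])
p=get("wrist","w2"); p=get("scene"); crop(p,"s2",120,260,150,270,5)
```

```text
5.6 [ 517.09169605 -366.4517109   109.59679128] [ 0.17487349  1.01339295 -0.01366447] [-0.09131082  0.12892799  0.01156733] 0.3232030398311966
```

View pics/w2.png

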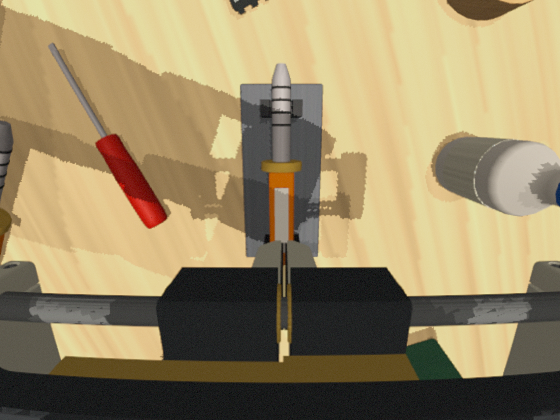

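View pics/s2.png

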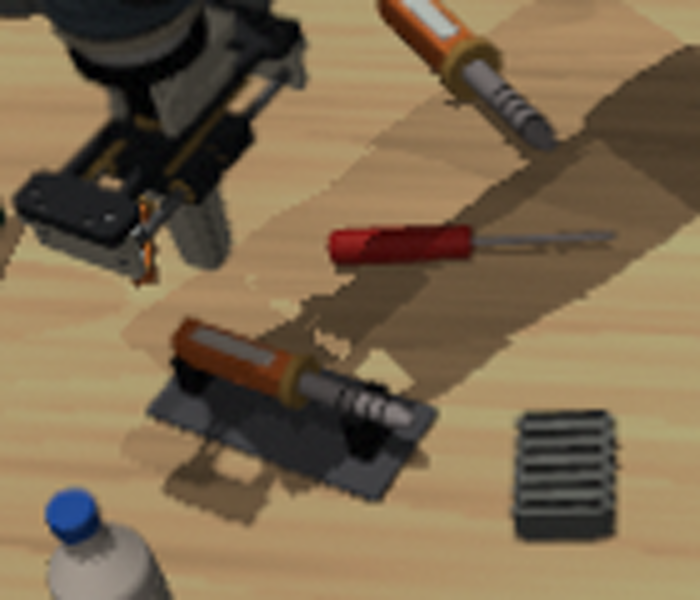

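Call:
servo_tool(delta_pos=[[0,0,0],[0,0,0],[0,0,0],[0,0,0],[0,0,0],[0,0,0],[0,0,0],[0,0,0],[3,0,0],[6,0,0],[8,0,0],[8.4,0,0],[8.4,0,0],[8.4,0,0]], twist=[0,0,0,0,0,0,0,0,0,0,0,0,0,0], gripper=0.6)

```text
t: 6.87
tcp_pos: [516.6, -366.1, 23.9]
orientation: [0.698, 0.117, 0.697, -0.117]
ft_force: [0.7, 0.1, 1.2]
width: 55.7
```

Call:
servo_tool(delta_pos=[[0,0,0],[0,0,0],[0,0,0],[0,0,0],[0,0,0],[0,0,0],[0,0,0],[0,0,0]], twist=[0,0,0,0,0,0,0,0], gripper=0)

```text
t: 7.53
tcp_pos: [516.0, -365.6, 22.8]
orientation: [0.697, 0.117, 0.697, -0.117]
ft_force: [0.5, 0.9, 0.3]
width: 7.4
```

Run:
```python
from h import *
o=monitor.get_obs(); print(o['t'],o['tcp_pos'],o['ft_force'],o['moment'],o['width'])
p=get("wrist","w3"); p=get("scene"); crop(p,"s3",120,260,150,270,5)
```

```text
7.5333 [ 516.014405   -365.62431242   22.78125202] [0.48408394 0.85050391 0.25109593] [-0.1363327   0.08242178 -0.00374856] 7.363085706184281
```

View pics/w3.png

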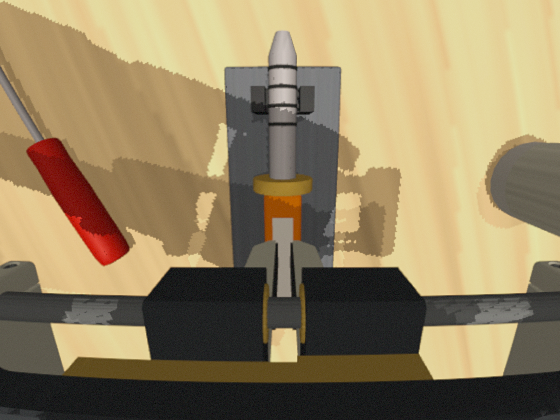

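View pics/s3.png

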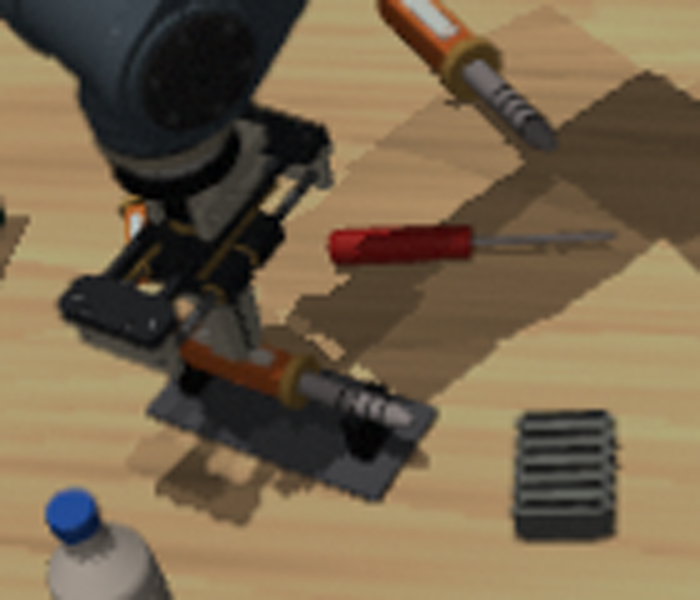

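Run:
```python
from h import *
o=monitor.get_obs(); T=o['tcp_pos'];Rm=rot(o['orientation'])
p=get("wrist"); 
pts=proj(p,[T,T-19*Rm[:,0],T+4*Rm[:,2],T-4*Rm[:,2],[T[0],T[1],45.]])
print(pts.round(1), p['xyz']-T, (rot(p['rotation']).T@Rm).round(3))
crop(p,"w4",200,370,140,330,4,pts)
p=get("scene"); pts=proj(p,[T,T-19*Rm[:,0]]); print(pts); crop(p,"s4",140,220,190,250,9,pts)
```

```text
[[283.3 232.5]
 [283.3 242.3]
 [288.9 232.5]
 [277.7 232.6]
 [283.3 244.2]] [ 23.74148033  68.14285296 202.27186335] [[-0.    -0.     1.   ]
 [-0.264 -0.965 -0.   ]
 [ 0.965 -0.264  0.   ]]
[[170.25135622 225.76169718]
 [169.01615182 222.09778725]]
```

View pics/w4.png

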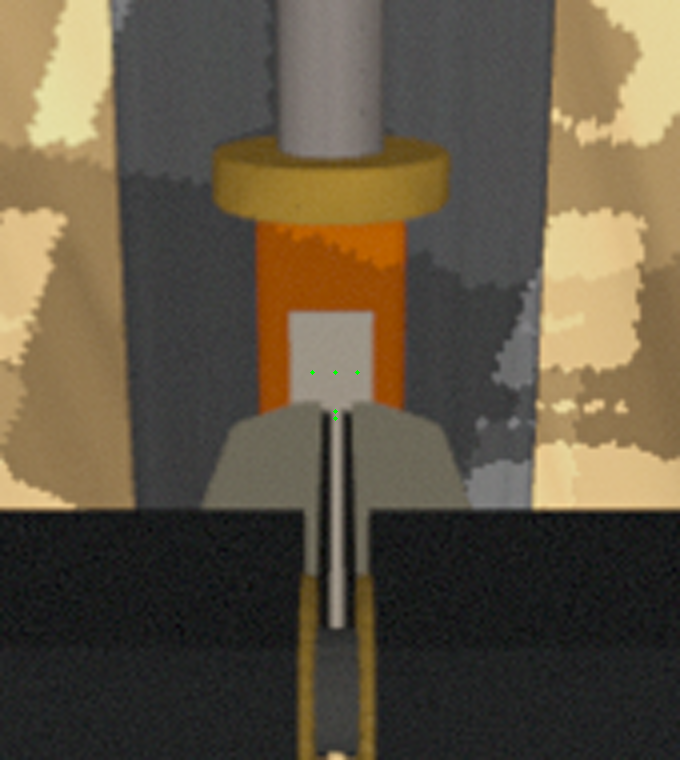

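View pics/s4.png

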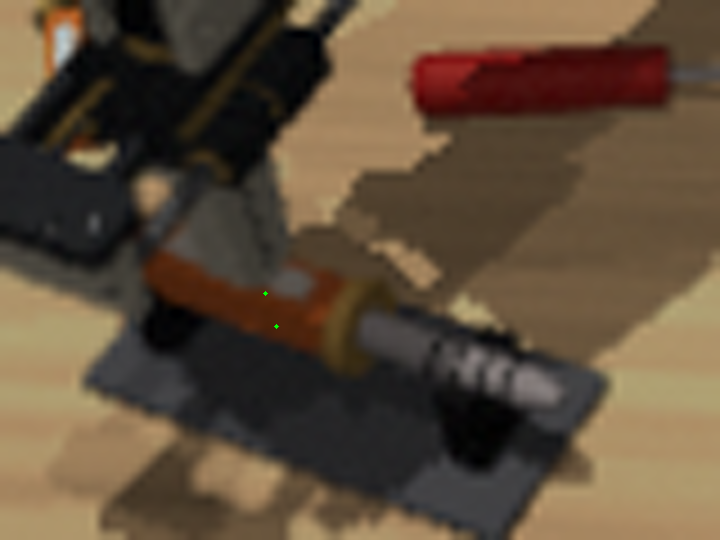

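Run:
```python
from h import *
o=monitor.get_obs(); T=o['tcp_pos'];Rm=rot(o['orientation'])
p=get("wrist","w5"); s=get("scene")
for y in [0,7.5,11]:
  for h in [0,10,20,30,36,42]:
    X=T-h*Rm[:,0]+y*Rm[:,1]
    print(y,h,(T[2]+h).round(0),proj(p,X).round(1)[0], proj(s,X).round(1)[0])
for X in [[500.1,-410.7,57]]: print(proj(s,X))
print(o['joint_pos'])
```

```text
0 0 23.0 [283.3 232.6] [170.3 225.8]
0 10 33.0 [283.3 237.5] [169.6 223.8]
0 20 43.0 [283.3 242.9] [169.  221.9]
0 30 53.0 [283.2 248.9] [168.3 219.9]
0 36 59.0 [283.2 252.8] [167.9 218.7]
0 42 65.0 [283.2 256.9] [167.5 217.5]
7.5 0 23.0 [283.3 222.6] [172.2 226.5]
7.5 10 33.0 [283.3 227.1] [171.5 224.6]
7.5 20 43.0 [283.2 232. ] [170.9 222.6]
7.5 30 53.0 [283.2 237.5] [170.2 220.6]
7.5 36 59.0 [283.2 241.1] [169.8 219.5]
7.5 42 65.0 [283.2 244.9] [169.4 218.3]
11 0 23.0 [283.3 217.8] [173.1 226.8]
11 10 33.0 [283.3 222.1] [172.4 224.9]
11 20 43.0 [283.2 226.9] [171.8 222.9]
11 30 53.0 [283.2 232.1] [171.1 221. ]
11 36 59.0 [283.2 235.5] [170.7 219.8]
11 42 65.0 [283.2 239.1] [170.4 218.6]
[[155.86665122 214.5353928 ]]
[-6.90004746e-01  6.86297679e-01  1.54108752e+00 -2.58383093e-05
  9.14263698e-01 -3.58312098e-01]
```

Call:
servo_tool(delta_pos=[[-1,0,0],[-1,0,0],[-1,0,0],[-1,0,0],[-1,0,0],[-1,0,0],[-1,0,0],[-1,0,0],[0,0,0],[0.6,0,0],[1.2,0,0],[1.2,0,0]], twist=[0,0,0,0,0,0,0,0,0,0,0,0], gripper=0.6)

```text
t: 8.83
tcp_pos: [515.2, -365.0, 8.9]
orientation: [0.697, 0.117, 0.698, -0.116]
ft_force: [-0.2, -0.5, 0.3]
width: 55.9
```

Run:
```python
from h import *
o=monitor.get_obs(); print(o['t'],o['tcp_pos'],o['ft_force'],o['moment'],o['width'])
p=get("wrist","w6"); p=get("scene"); crop(p,"s6",120,260,150,270,5)
```

```text
8.8333 [ 515.18833099 -364.95723657    8.86864592] [-0.23256084 -0.46785047  0.29177149] [-0.10335649  0.09183366  0.03369318] 55.90172951827148
```

View pics/w6.png

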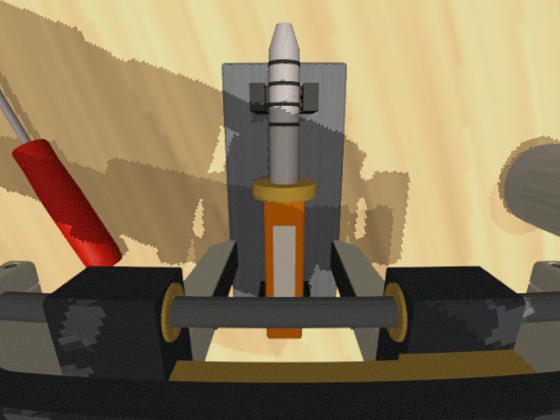

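View pics/s6.png

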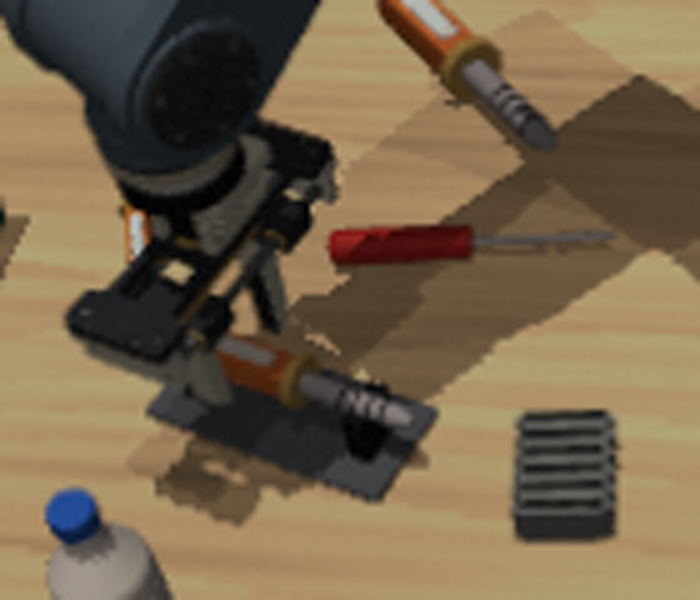

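Call:
servo_tool(delta_pos=[[0.7,0,0],[1.4,0,0],[1.4,0,0],[1.4,0,0]], twist=[0,0,0,0])

```text
t: 9.27
tcp_pos: [515.7, -365.4, -3.8]
orientation: [0.697, 0.117, 0.698, -0.117]
ft_force: [0.3, 1.0, -0.0]
width: 55.9
```

Call:
servo_tool(delta_pos=[[0,0,0],[0,0,0],[0,0,0],[0,0,0],[0,0,0],[0,0,0],[0,0,0],[0,0,0]], twist=[0,0,0,0,0,0,0,0], gripper=0)

```text
t: 9.93
tcp_pos: [516.0, -365.7, -3.1]
orientation: [0.697, 0.117, 0.697, -0.117]
ft_force: [-0.5, 0.4, 1.4]
width: 22.2
```

Run:
```python
from h import *
o=monitor.get_obs(); print(o['t'],o['tcp_pos'],o['ft_force'],o['moment'],o['width'])
p=get("wrist","w7")
```

```text
9.9333 [ 516.04617361 -365.6708303    -3.11424328] [-0.46427981  0.41630418  1.43715281] [-0.0168749   0.17453111  0.04174942] 22.158923096106353
```

View pics/w7.png

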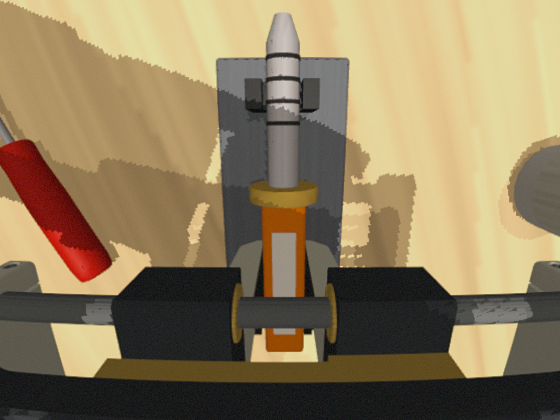

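Call:
servo_tool(delta_pos=[[0,0,0],[-0.5,0,0],[-1.5,0,0],[-3,0,0],[-5,0,0],[-7,0,0],[-8,0,0],[-8,0,0]], twist=[0,0,0,0,0,0,0,0])

```text
t: 10.65
tcp_pos: [517.2, -366.5, 79.6]
orientation: [0.699, 0.116, 0.696, -0.118]
ft_force: [-0.3, -0.4, -1.8]
width: 21.7
```

Run:
```python
from h import *
o=monitor.get_obs(); print(o['t'],o['tcp_pos'],o['ft_force'],o['moment'],o['width'])
p=get("wrist","w8"); p=get("scene"); crop(p,"s8",120,260,150,270,5)
```

```text
10.65 [ 517.16055124 -366.51566349   79.60788351] [-0.26081644 -0.4194541  -1.77059187] [-0.15317696  0.09265439 -0.00303522] 21.717350244086255
```

View pics/w8.png

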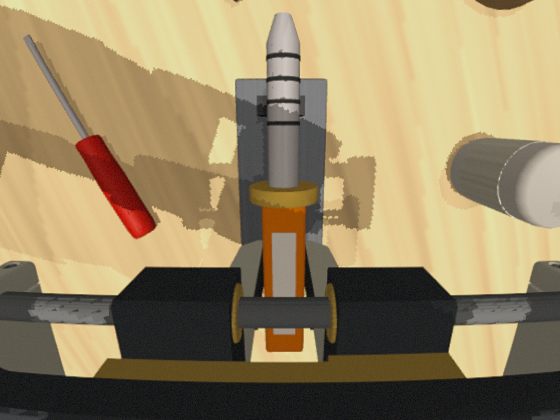

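View pics/s8.png

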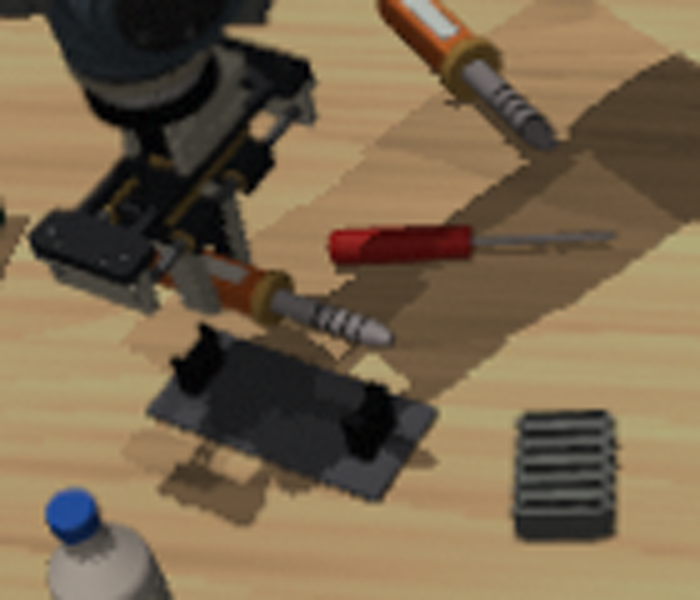

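Call:
servo_tool(delta_pos=[[-8,6,-6],[-8,17,-19],[-8,17,-19],[-8,17,-19],[-8,17,-19],[-8,17,-19],[-8,17,-19],[-8,17,-19],[-8,17,-19],[-8,17,-19],[-8,17,-19]], twist=[-5,-18,-18,-18,-18,-18,-18,-18,-18,-18,-18])

```text
t: 11.67
tcp_pos: [392.0, -143.6, 156.1]
orientation: [0.707, 0.007, 0.707, -0.006]
ft_force: [-0.8, -0.7, -1.8]
width: 21.6
```

Run:
```python
from h import *
o=monitor.get_obs(); print(o['t'],o['tcp_pos'],o['ft_force'],o['moment'],o['width'],rot(o['orientation']).round(4))
p=get("wrist","w9");np.save("pics/w9.npy",p,allow_pickle=True); p=get("scene"); np.save("pics/s9.npy",p,allow_pickle=True);crop(p,"s9",200,360,120,280,5)
```

```text
11.6667 [ 391.97146415 -143.60314022  156.14932204] [-0.78219663 -0.71245762 -1.75698595] [-0.09620254  0.02455595  0.0583388 ] 21.577800427999694 [[-9.000e-04  1.810e-02  9.998e-01]
 [ 4.000e-04  9.998e-01 -1.810e-02]
 [-1.000e+00  3.000e-04 -9.000e-04]]
```

View pics/w9.png

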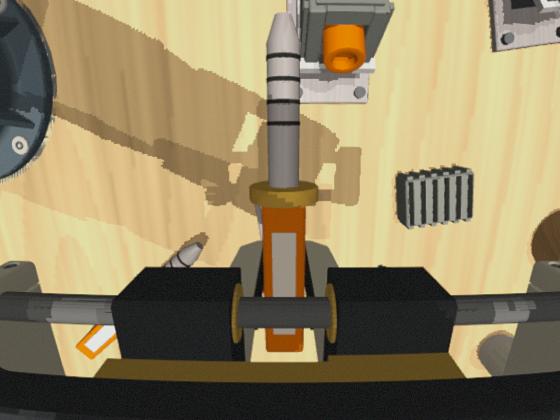

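View pics/s9.png

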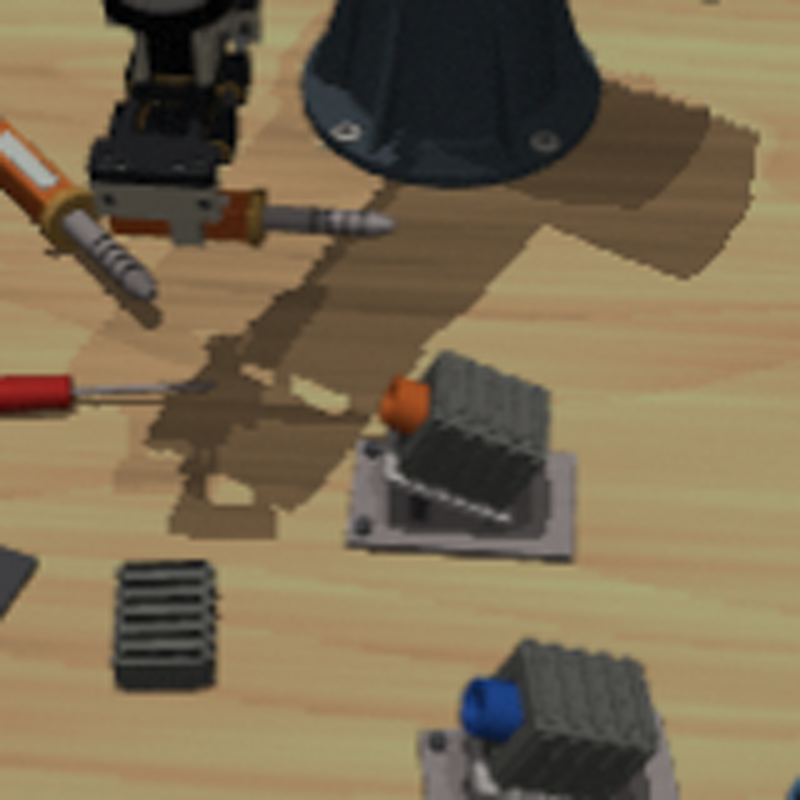

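```bash
cat >> h.py <<'E'
def tube(M,yaw):
    c,s=np.cos(np.radians(25)),np.sin(np.radians(25)); a=np.radians(yaw)
    h=np.array([np.cos(a),np.sin(a),0]); x=c*h+np.array([0,0,-s]); z=s*h+np.array([0,0,c]); y=np.cross(z,x)
    return np.array(M,float),x,y,z
def circ(M,x,y,z,r,d=0,n=40):
    t=np.linspace(0,2*np.pi,n,endpoint=False); return M+d*x+r*(np.cos(t)[:,None]*y+np.sin(t)[:,None]*z)
E
python3 - <<'E'
from h import *
p=np.load("pics/w9.npy",allow_pickle=True).item();s=np.load("pics/s9.npy",allow_pickle=True).item()
M=tube([442,-13,100],89.1)
def ov(p,f,*c):
    pts=np.vstack([proj(p,circ(*M,17)),proj(p,circ(*M,10))]); crop(p,f,*c,pts)
crop(p,"w9a",290,400,0,110,7); 
ov(p,"w9b",290,400,0,110,7); ov(s,"s9b",265,325,180,240,9)
E
```

```text
(no output)
```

View pics/w9b.png

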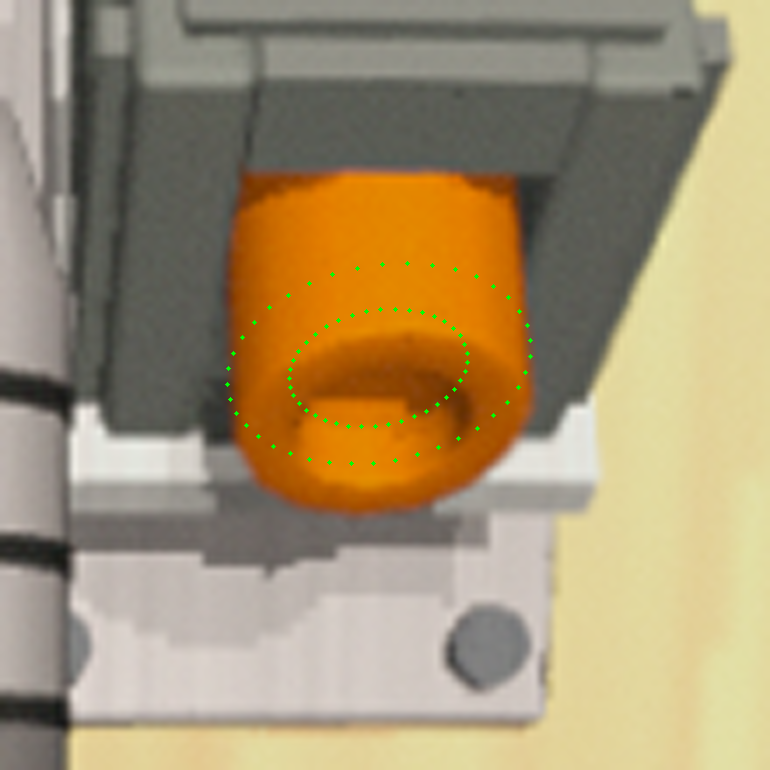

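View pics/s9b.png

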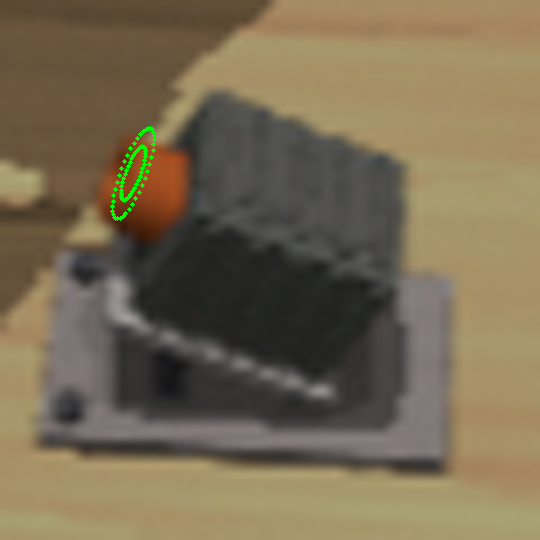

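View pics/w9a.png

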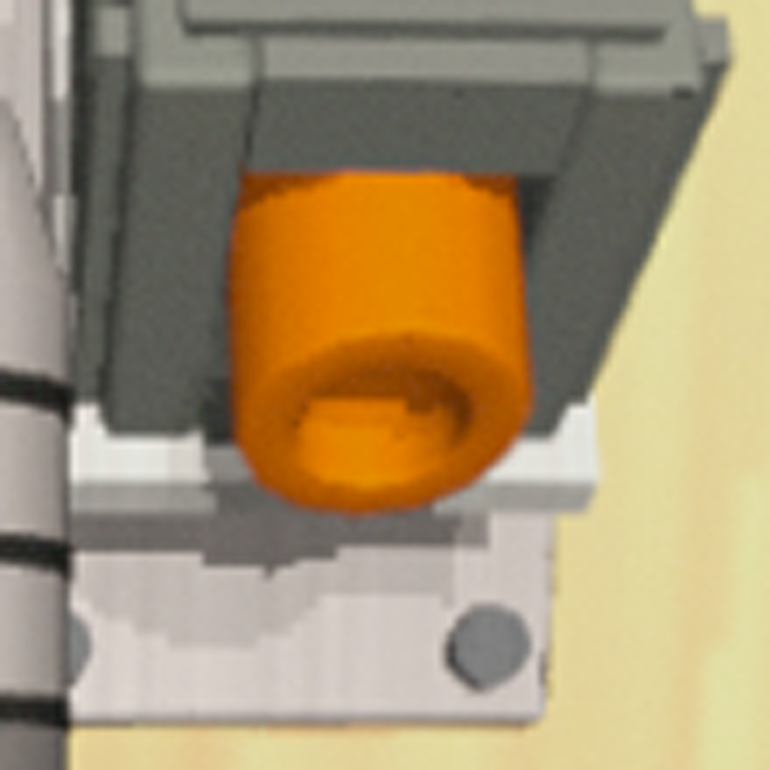

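Run:
```python
from h import *
p=np.load("pics/w9.npy",allow_pickle=True).item();s=np.load("pics/s9.npy",allow_pickle=True).item();t=np.load("pics/top.npy",allow_pickle=True).item()
c0=onz(p,[290+381/7-.5,411/7-.5],100)[0]; print(c0)
for k,m in enumerate([c0]):
    M=tube([m[0],m[1],100],89.1)
    def ov(p,f,*c):
        pts=np.vstack([proj(p,circ(*M,17)),proj(p,circ(*M,10)),proj(p,circ(*M,17,20))]); crop(p,f,*c,pts)
    ov(p,"w9c",290,400,0,110,7); ov(s,"s9c",265,325,180,240,9); ov(t,"t9c",205,285,205,265,9)
```

```text
[442.44417226 -17.37426771 100.        ]
```

View pics/w9c.png

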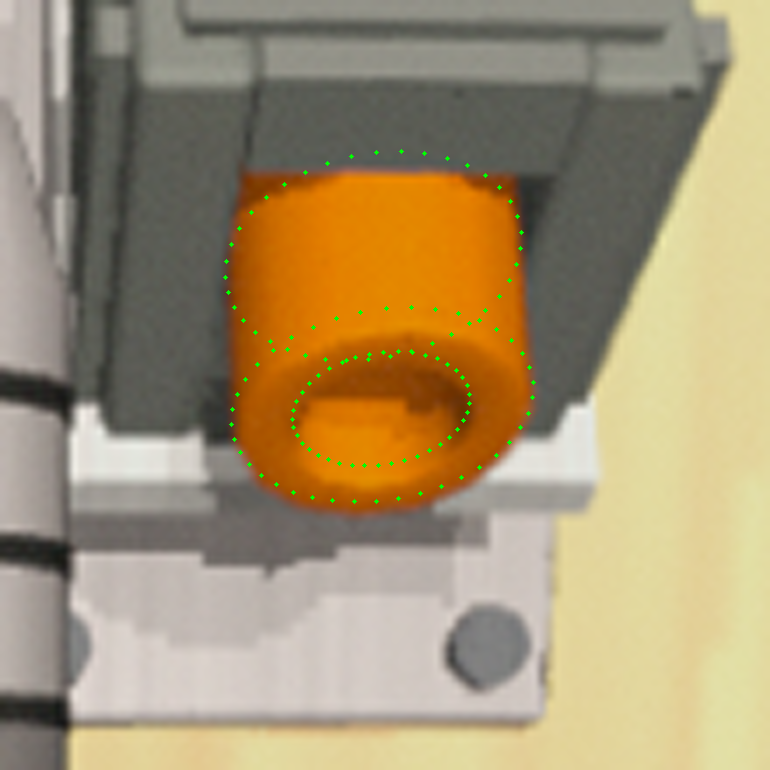

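View pics/s9c.png

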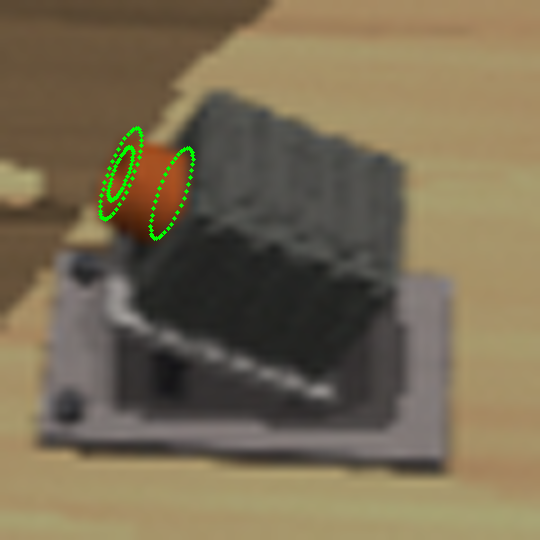

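View pics/t9c.png

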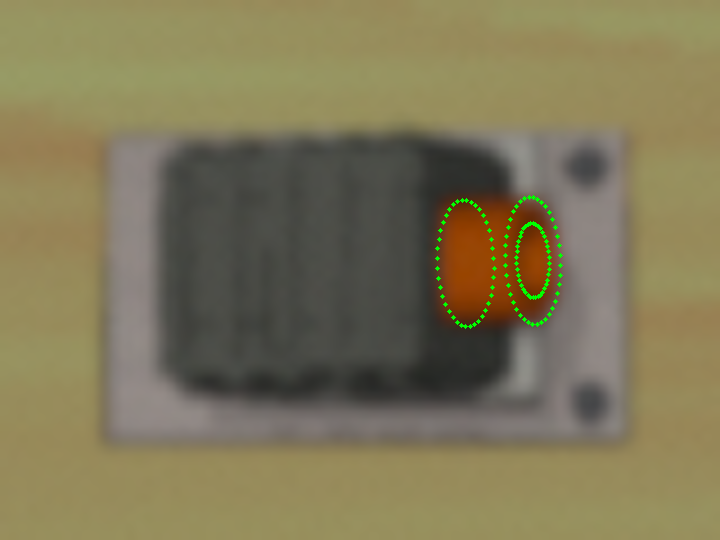

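Call:
servo_tool(delta_pos=[[0,-2.5,3],[1,-2.5,4.8],[4,-2.5,4.8],[7,-2.5,4.8],[9,-2.5,4.8],[10.4,-2.5,4.8],[10.4,-2.5,4.8],[10.4,-2.5,4.8],[10.4,-2.5,4.8]], twist=[0,0,0,0,0,0,0,0,0])

```text
t: 12.52
tcp_pos: [439.8, -169.3, 53.4]
orientation: [0.707, 0.006, 0.707, -0.006]
ft_force: [-0.3, -0.0, -1.8]
width: 21.5
```

```bash
cat > look.py <<'E'
import sys
from h import *
n=sys.argv[1]; M0=[442.5,-19,99]
o=monitor.get_obs(); print(o['t'],o['tcp_pos'].round(1),o['ft_force'].round(1),o['moment'].round(2),o['width'].round(1),rot(o['orientation'])[:,1].round(4))
M=tube(M0,89.1)
p=get("wrist",n+"w"); np.save(f"pics/{n}w.npy",p,allow_pickle=True)
s=get("scene"); np.save(f"pics/{n}s.npy",s,allow_pickle=True)
crop(p,n+"w",220,350,0,140,5)
crop(s,n+"s",220,330,140,240,7)
E
python3 look.py k1
```

```text
Traceback (most recent call last):
  File "look.py", line 4, in <module>
    o=monitor.get_obs(); print(o['t'],o['tcp_pos'].round(1),o['ft_force'].round(1),o['moment'].round(2),o['width'].round(1),rot(o['orientation'])[:,1].round(4))
                                                                                                        ^^^^^^^^^^^^^^^^
AttributeError: 'float' object has no attribute 'round'
```

```bash
sed -i "s/o\['width'\].round(1)/round(o['width'],1)/" look.py; python3 look.py k1
```

```text
12.5167 [ 439.8 -169.3   53.4] [-0.3 -0.  -1.8] [-0.09  0.12  0.  ] 21.5 [ 1.780e-02  9.998e-01 -4.000e-04]
```

View pics/k1w.png

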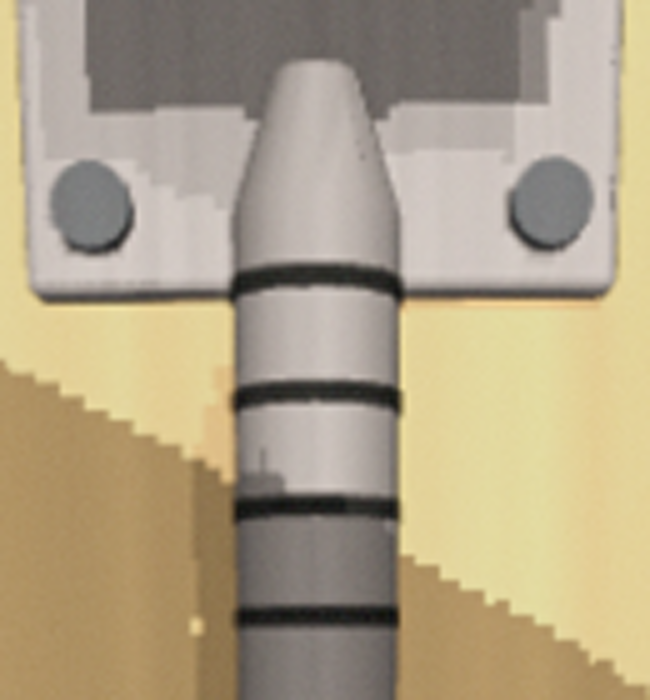

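View pics/k1s.png

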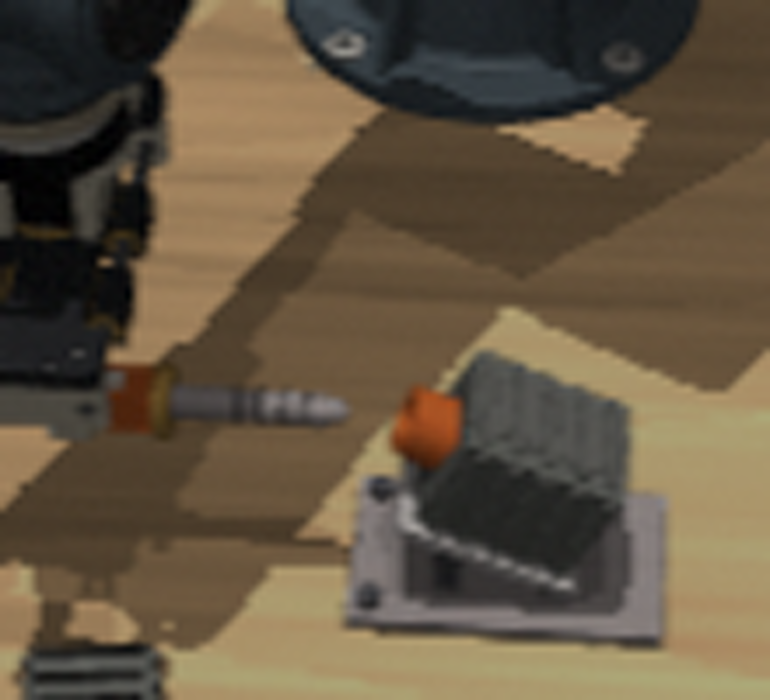

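Run:
```python
from h import *
s=np.load("pics/k1s.npy",allow_pickle=True).item()
tip=np.array([439.8+.0178*125,-169.3+125,53.4+48.1]); 
print(tip,proj(s,tip))
for M0 in [[442.5,-19,99],[444,-19,98]]:
    M=tube(M0,89.1)
    pts=np.vstack([proj(s,circ(*M,17)),proj(s,circ(*M,17,20)),proj(s,tip)])
    crop(s,"k1s_%d"%M0[0],260,300,180,215,18,pts)
```

```text
[442.025 -44.3   101.5  ] [[269.47272789 197.94242839]]
```

View pics/k1s_442.png

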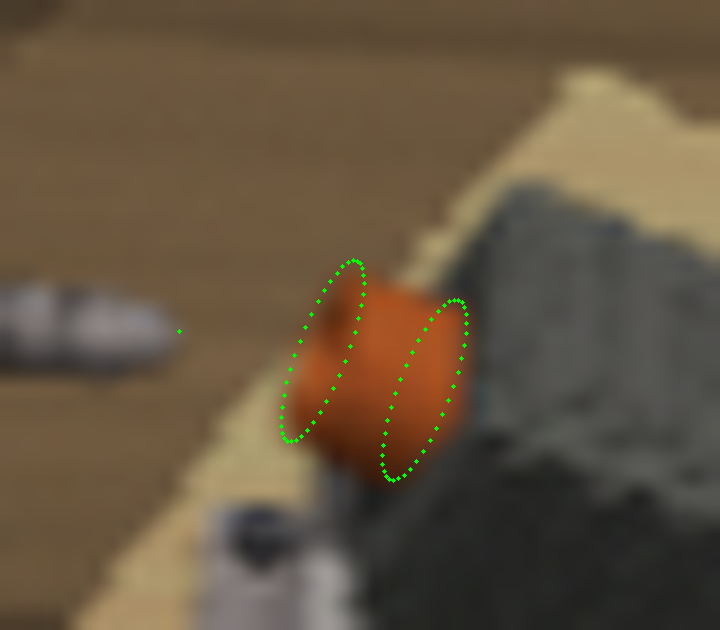

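View pics/k1s_444.png

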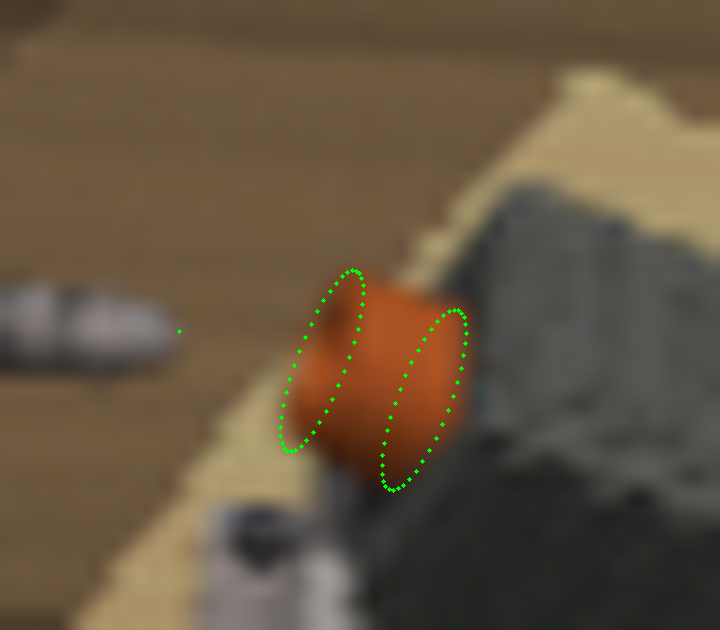

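```bash
cat > plan.py <<'E'
from h import *
M0=np.array([442.8,-18,98.5]); K=48.1; L=125
def tcp(tip_d,o,th):
    M,x,y,z=tube(M0,89.1); hd=np.array([np.cos(np.radians(89)),np.sin(np.radians(89)),0]); t=np.radians(th)
    P=M+tip_d*x+o*z; g=P-L*(np.cos(t)*hd+np.array([0,0,-np.sin(t)])); return g-[0,0,K]
def rel(g):
    o=monitor.get_obs(); return ((np.array(g)-o['tcp_pos'])@rot(o['orientation'])/10).round(2)
E
python3 - <<'E'
from plan import *
o=monitor.get_obs(); print(o['tcp_pos'])
print("entry-10:",rel(tcp(0,5.5,0)-[0,8,0]))
a=tcp(10,5.5,0); print("in:",rel(a))
for th in [4,8,12,16,20,25]: print(th,rel(tcp(10,5.5*(1-th/25),th)))
for d in [20,40,60,78,80]: print(d,rel(tcp(d,0,25)))
E
```

```text
[ 439.9631632  -169.29768851   53.75731252]
entry-10: [-0.16  2.06  0.03]
in: [0.26 3.77 0.02]
4 [-0.54  3.76  0.02]
8 [-1.32  3.82  0.02]
12 [-2.1   3.93  0.02]
16 [-2.87  4.1   0.02]
20 [-3.62  4.34  0.02]
25 [-4.53  4.71  0.02]
20 [-4.11  5.61  0.02]
40 [-3.26  7.43  0.02]
60 [-2.42  9.24  0.01]
78 [-1.660e+00  1.087e+01  1.000e-02]
80 [-1.570e+00  1.105e+01  1.000e-02]
```

Call:
servo_tool(delta_pos=[[0.26,0.8,0],[0.26,1.6,0],[0.26,2.2,0],[0.26,2.6,0],[0.26,3.0,0],[0.26,3.0,0]], twist=[0,0,0,0,0,0])

```text
t: 13.12
tcp_pos: [439.8, -138.1, 50.2]
orientation: [0.707, 0.006, 0.707, -0.006]
ft_force: [-0.2, -0.7, -0.9]
width: 21.9
```

```bash
python3 look.py k2
python3 - <<'E'
from h import *
s=np.load("pics/k2s.npy",allow_pickle=True).item(); crop(s,"k2s",260,300,180,215,18)
E
```

```text
13.1167 [ 439.8 -138.1   50.2] [-0.2 -0.7 -0.9] [-0.07  0.04  0.03] 21.9 [1.670e-02 9.999e-01 1.000e-04]
```

View pics/k2s.png

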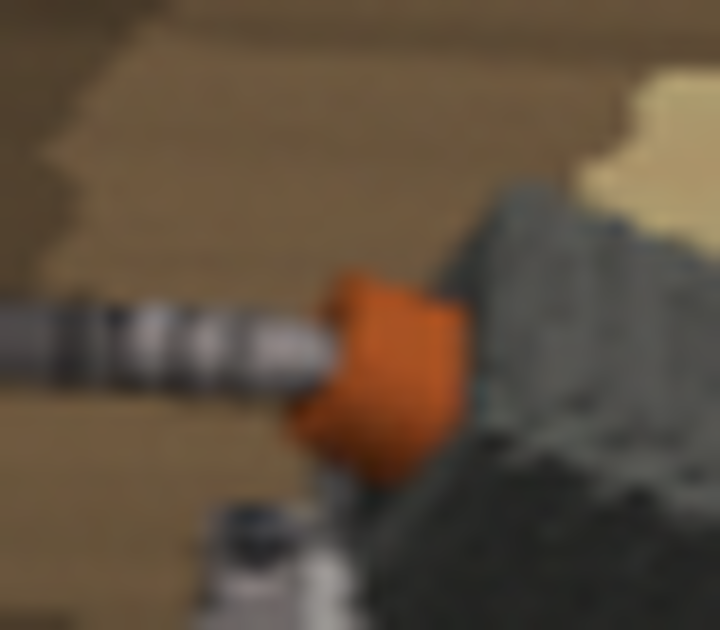

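View pics/k2w.png

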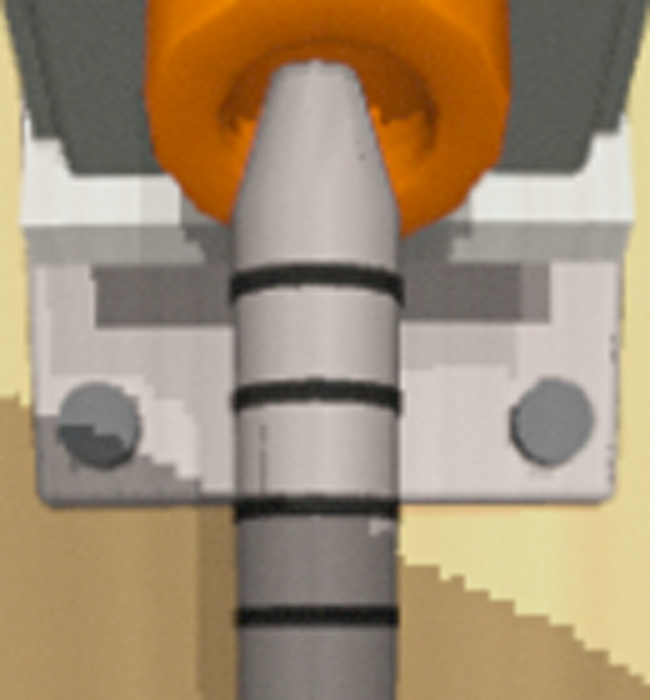

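```bash
sed -i 's/442.8,-18/443.8,-18/' plan.py
python3 - <<'E'
from plan import *
o=monitor.get_obs(); print(o['tcp_pos'])
print("in:",rel(tcp(10,5.5,0)))
for th in [4,8,12,16,20,25]: print(th,rel(tcp(10,5.5*(1-th/25),th)))
for d in [20,40,60,78,80]: print(d,rel(tcp(d,0,25)))
E
```

```text
[ 439.93290647 -138.75348793   50.23565247]
in: [-0.09  0.72  0.17]
4 [-0.88  0.71  0.17]
8 [-1.67  0.77  0.17]
12 [-2.45  0.88  0.17]
16 [-3.22  1.05  0.17]
20 [-3.97  1.29  0.18]
25 [-4.88  1.66  0.18]
20 [-4.45  2.56  0.17]
40 [-3.61  4.38  0.17]
60 [-2.76  6.19  0.17]
78 [-2.    7.82  0.17]
80 [-1.92  8.    0.17]
```

Call:
servo_tool(delta_pos=[[-0.05,0.1,0.13],[-0.08,0.4,0.13],[-0.1,0.7,0.13],[-0.1,0.8,0.13],[-0.5,0.8,0.13],[-0.9,0.8,0.13],[-1.3,0.8,0.13],[-1.7,0.83,0.13],[-1.7,0.83,0.13]], twist=[0,0,0,0,0,0,0,0,0])

```text
t: 13.97
tcp_pos: [441.5, -130.8, 68.0]
orientation: [0.707, 0.006, 0.707, -0.006]
ft_force: [-0.7, -0.4, -3.1]
width: 22.0
```

```bash
python3 look.py k3
python3 - <<'E'
from h import *
s=np.load("pics/k3s.npy",allow_pickle=True).item(); crop(s,"k3s",235,305,165,220,11)
E
```

```text
13.9667 [ 441.5 -130.8   68. ] [-0.7 -0.4 -3.1] [-0.39  0.28  0.12] 22.0 [ 1.740e-02  9.998e-01 -5.000e-04]
```

View pics/k3s.png

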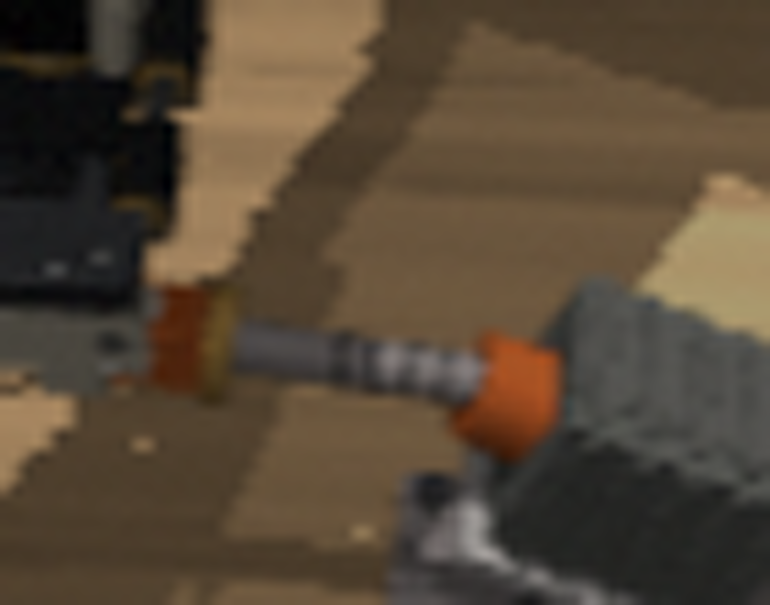

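View pics/k3w.png

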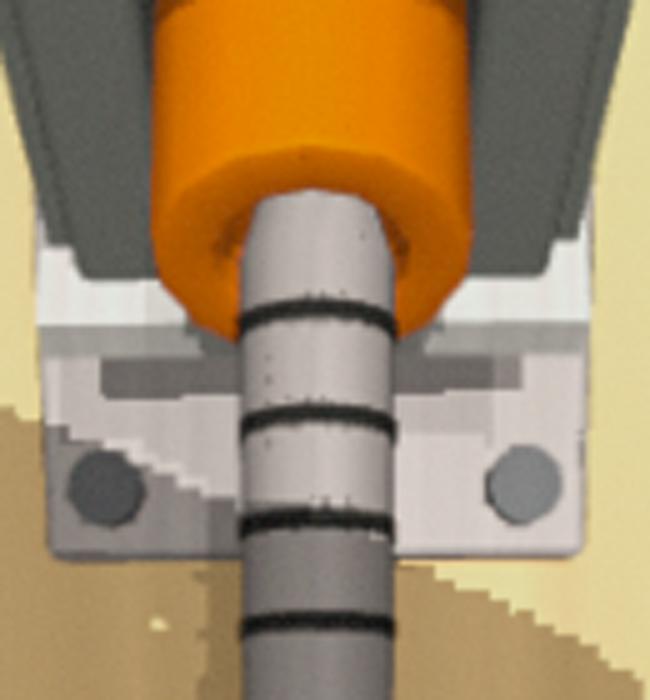

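Call:
servo_tool(delta_pos=[[-0.38,0.03,0],[-0.75,0.06,0],[-1.1,0.13,0],[-1.5,0.22,0],[-1.9,0.33,0],[-2.27,0.46,0],[-2.7,0.64,0],[-3.18,0.85,0],[-3.18,0.85,0]], twist=[0,0,0,0,0,0,0,0,0])

```text
t: 14.82
tcp_pos: [441.8, -122.0, 99.9]
orientation: [0.707, 0.006, 0.707, -0.006]
ft_force: [0.6, -3.0, -2.1]
width: 21.9
```

```bash
python3 look.py k4
python3 - <<'E'
from h import *
s=np.load("pics/k4s.npy",allow_pickle=True).item(); crop(s,"k4s",235,305,165,220,11)
E
```

```text
14.8167 [ 441.8 -122.    99.9] [ 0.6 -3.  -2.1] [-0.74  0.18  0.09] 21.9 [ 1.720e-02  9.999e-01 -5.000e-04]
```

View pics/k4s.png

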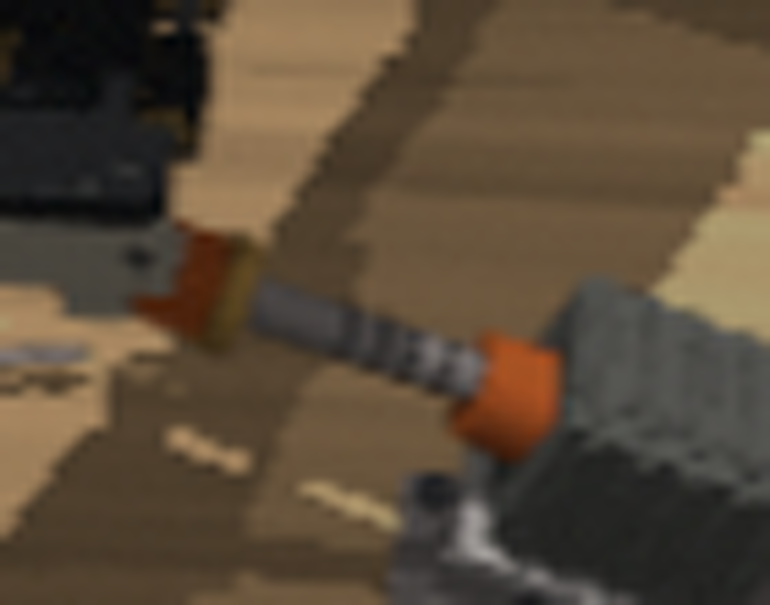

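View pics/k4w.png

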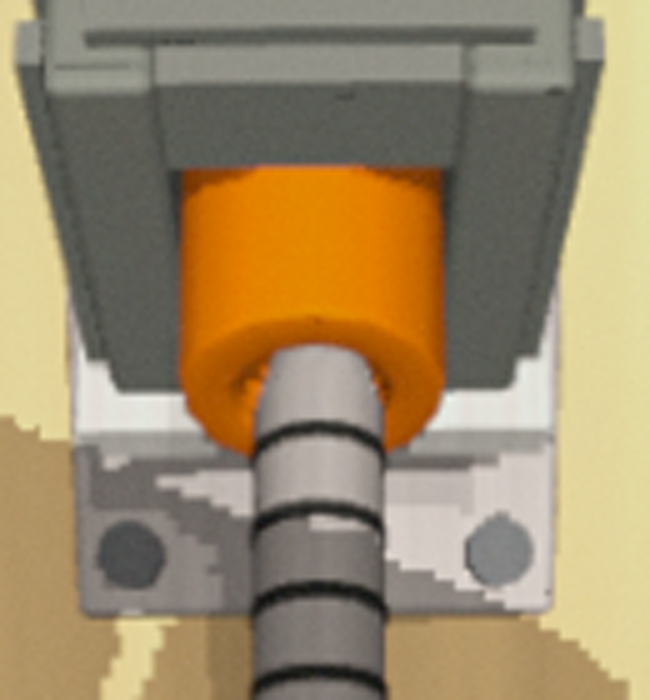

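Call:
servo_tool(delta_pos=[[0.1,0.3,-0.05],[0.3,0.75,-0.05],[0.53,1.2,-0.05],[0.74,1.65,-0.05],[0.95,2.1,-0.05],[1.17,2.55,-0.05],[1.27,2.72,-0.05],[1.27,2.72,-0.05]], twist=[0,0,0,0,0,0,0,0])

```text
t: 15.58
tcp_pos: [441.1, -94.1, 85.9]
orientation: [0.707, 0.006, 0.707, -0.006]
ft_force: [0.2, 0.6, -4.0]
width: 21.9
```

```bash
python3 look.py k5
python3 - <<'E'
from h import *
s=np.load("pics/k5s.npy",allow_pickle=True).item(); crop(s,"k5s",235,305,165,220,11)
E
```

```text
15.5833 [441.1 -94.1  85.9] [ 0.2  0.6 -4. ] [-0.31  0.05  0.01] 21.9 [1.710e-02 9.999e-01 7.000e-04]
```

View pics/k5s.png

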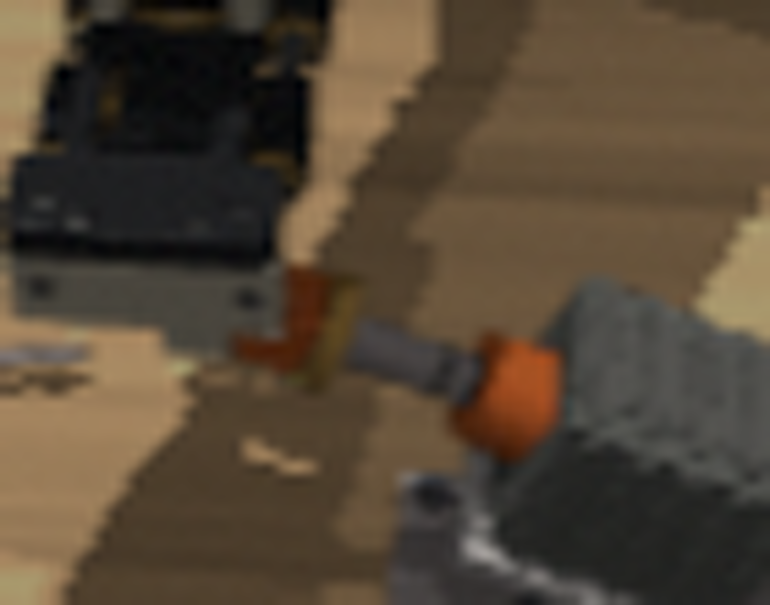

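View pics/k5w.png

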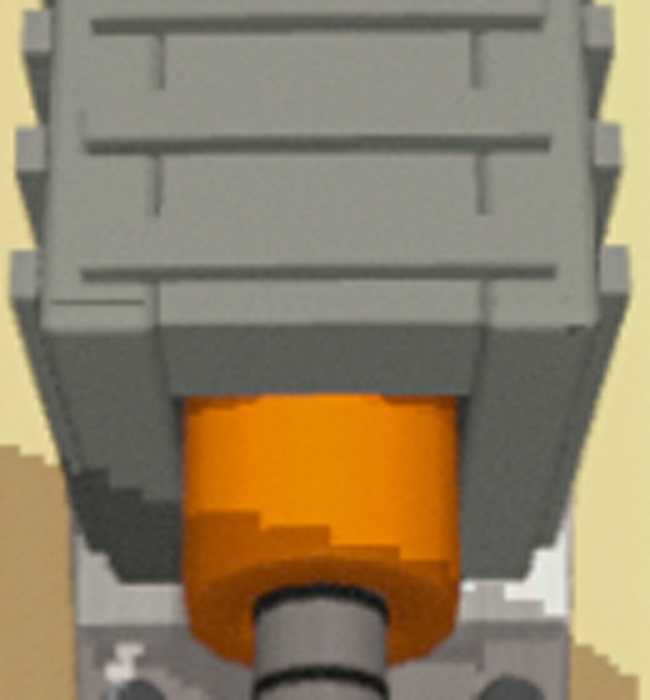

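Call:
servo_tool(delta_pos=[[0.1,0.3,0],[0.3,0.75,0],[0.53,1.2,0],[0.74,1.65,0],[0.95,2.1,0],[1.17,2.55,0],[1.27,2.72,0],[1.27,2.72,0]], twist=[0,0,0,0,0,0,0,0])

```text
t: 16.35
tcp_pos: [441.7, -67.0, 73.3]
orientation: [0.707, 0.006, 0.707, -0.006]
ft_force: [-0.6, 0.3, -3.8]
width: 21.7
```

```bash
python3 look.py k6
python3 - <<'E'
from h import *
s=np.load("pics/k6s.npy",allow_pickle=True).item(); crop(s,"k6s",235,305,165,220,11)
p=np.load("pics/k6w.npy",allow_pickle=True).item(); crop(p,"k6w",220,350,60,260,4)
E
```

```text
16.35 [441.7 -67.   73.3] [-0.6  0.3 -3.8] [-0.31  0.06 -0.03] 21.7 [1.720e-02 9.999e-01 6.000e-04]
```

View pics/k6s.png

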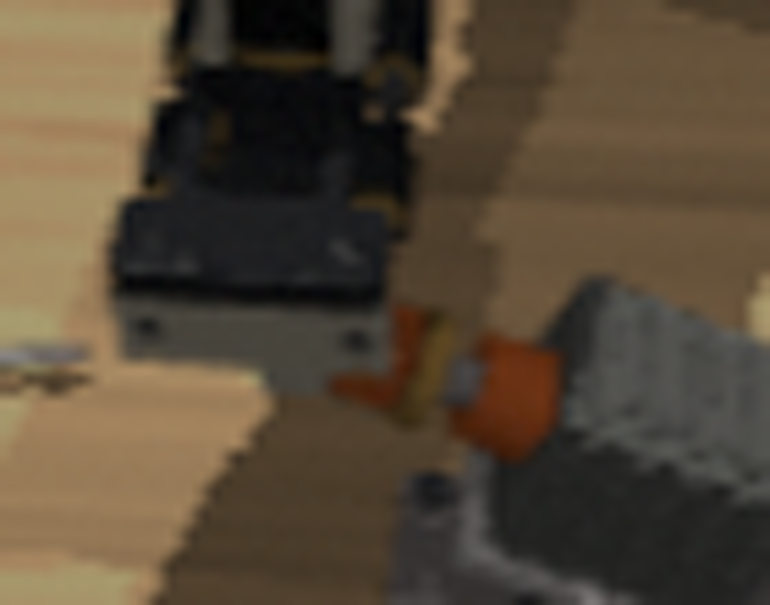

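View pics/k6w.png

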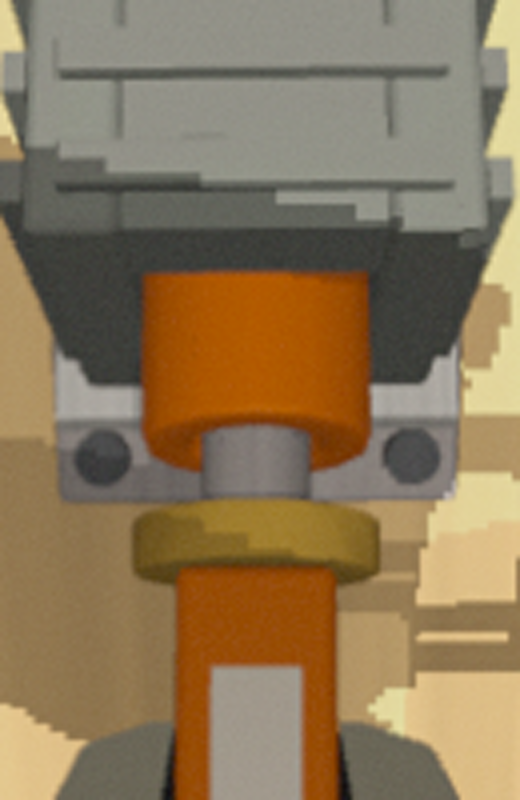

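Call:
servo_tool(delta_pos=[[0.1,0.2,0],[0.2,0.42,0],[0.3,0.64,0],[0.34,0.73,0],[0.34,0.73,0]], twist=[0,0,0,0,0])

```text
t: 16.87
tcp_pos: [442.0, -60.1, 70.1]
orientation: [0.707, 0.006, 0.707, -0.006]
ft_force: [-0.2, -1.3, -4.0]
width: 22.0
```

Call:
servo_tool(delta_pos=[[0.04,0.09,0],[0.08,0.18,0],[0.08,0.18,0]], twist=[0,0,0])

```text
t: 17.12
tcp_pos: [442.0, -58.5, 69.3]
orientation: [0.707, 0.006, 0.707, -0.006]
ft_force: [0.3, -1.9, -2.7]
width: 22.0
```

```bash
python3 look.py k7
python3 - <<'E'
from h import *
p=np.load("pics/k7w.npy",allow_pickle=True).item(); crop(p,"k7w",220,350,60,260,4)
E
```

```text
17.1167 [442.  -58.5  69.3] [ 0.3 -1.9 -2.7] [-0.5   0.06  0.01] 22.0 [0.0176 0.9998 0.    ]
```

View pics/k7w.png

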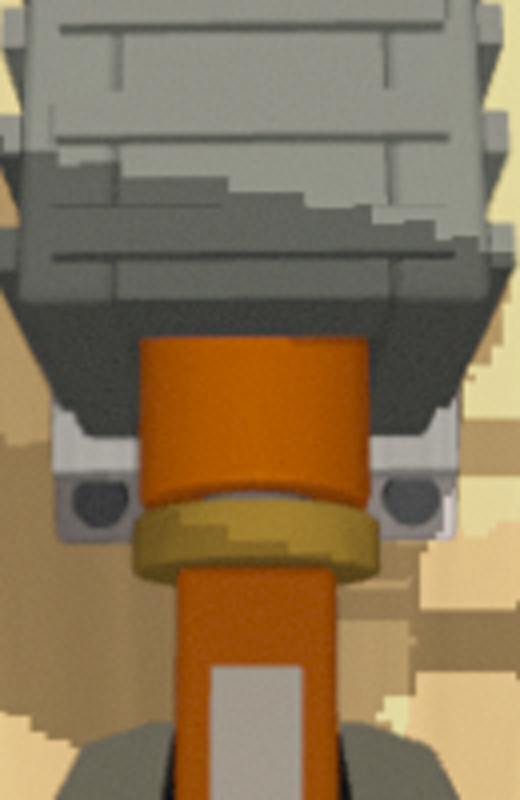

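Call:
servo_tool(delta_pos=[[0.04,0.09,0],[0.08,0.18,0],[0.08,0.18,0],[0.08,0.18,0]], twist=[0,0,0,0])

```text
t: 17.55
tcp_pos: [442.3, -57.7, 69.0]
orientation: [0.707, 0.005, 0.707, -0.007]
ft_force: [-2.5, -9.2, 4.1]
width: 22.0
```

```bash
python3 look.py k8
python3 - <<'E'
from h import *
p=np.load("pics/k8w.npy",allow_pickle=True).item(); crop(p,"k8w",230,340,130,220,7)
E
```

```text
17.55 [442.3 -57.7  69. ] [-2.5 -9.2  4.1] [-1.84  0.6   0.12] 22.0 [ 0.0167  0.9999 -0.0018]
```

View pics/k8w.png

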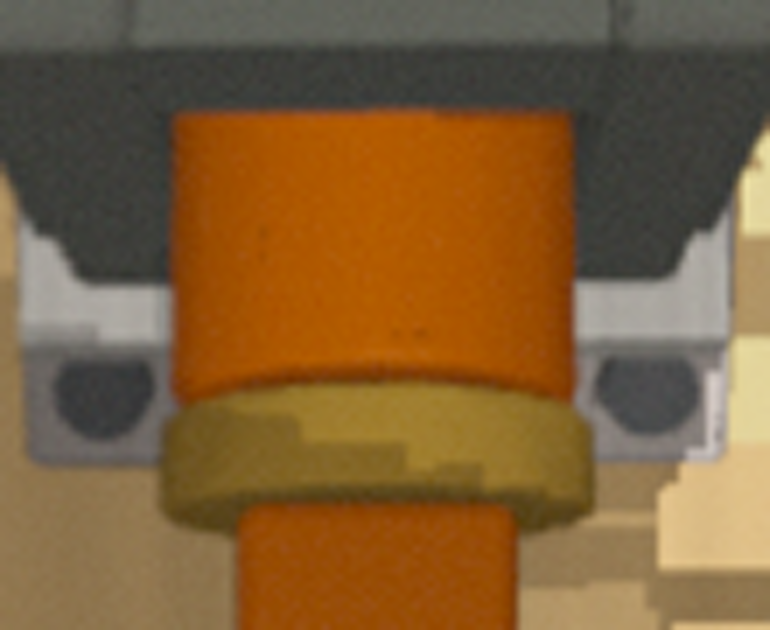

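Call:
servo_tool(delta_pos=[[0.04,0.08,0],[0.04,0.08,0],[0.04,0.08,0],[0.04,0.08,0],[0.04,0.08,0],[0.04,0.08,0],[0.04,0.08,0],[0.04,0.08,0]], twist=[0,0,0,0,0,0,0,0])

```text
t: 18.32
tcp_pos: [442.4, -57.7, 69.0]
orientation: [0.707, 0.005, 0.707, -0.007]
ft_force: [-5.2, -14.6, 8.7]
width: 21.6
```

```bash
python3 look.py k9
python3 - <<'E'
from h import *
p=np.load("pics/k9w.npy",allow_pickle=True).item(); crop(p,"k9w",230,340,130,220,7)
s=np.load("pics/k9s.npy",allow_pickle=True).item(); crop(s,"k9s",235,305,165,220,11)
E
```

```text
18.3167 [442.4 -57.7  69. ] [ -5.2 -14.6   8.7] [-2.9   1.15  0.19] 21.6 [ 0.0163  0.9999 -0.0029]
```

View pics/k9w.png

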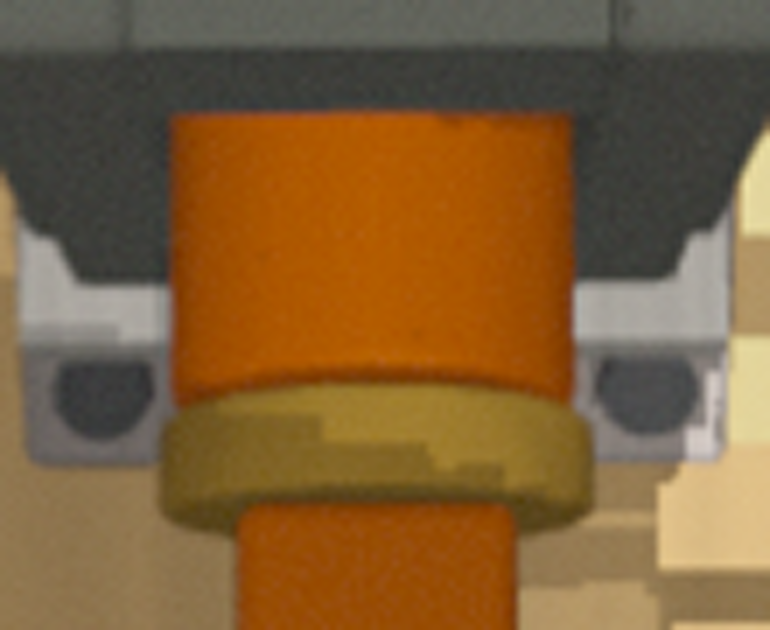

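View pics/k9s.png

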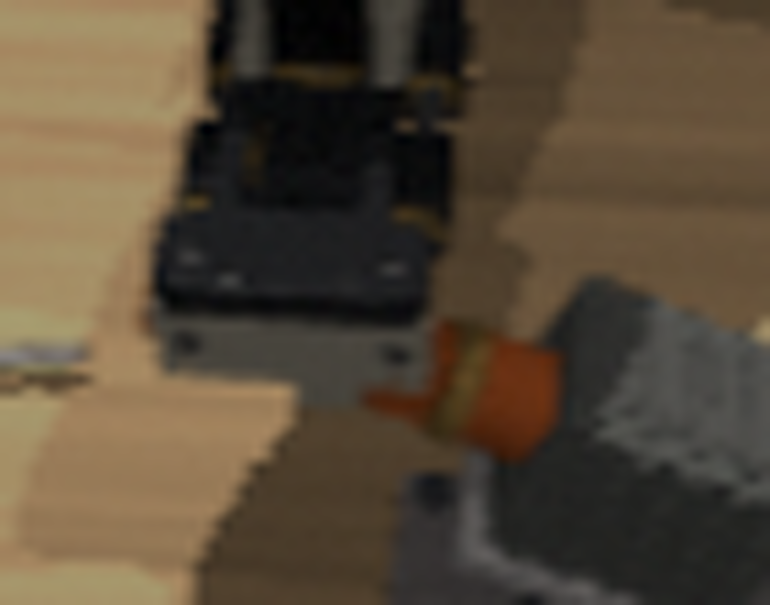

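Call:
servo_tool(delta_pos=[[-0.08,-0.18,0],[-0.4,-0.85,0],[-0.85,-1.8,0],[-1.3,-2.8,0],[-1.77,-3.8,0],[-2.24,-4.8,0],[-2.7,-5.8,0],[-3.17,-6.8,0],[-3.64,-7.8,0],[-4.1,-8.8,0],[-4.5,-9.6,0],[-4.5,-9.6,0],[-4.5,-9.6,0]], twist=[0,0,0,0,0,0,0,0,0,0,0,0,0])

```text
t: 19.5
tcp_pos: [440.4, -152.3, 113.3]
orientation: [0.707, 0.007, 0.707, -0.007]
ft_force: [0.1, 0.4, -1.4]
width: 21.6
```

```bash
python3 look.py k10
python3 - <<'E'
from h import *
p=np.load("pics/k10w.npy",allow_pickle=True).item(); crop(p,"k10w",220,350,60,260,4)
s=np.load("pics/k10s.npy",allow_pickle=True).item(); crop(s,"k10s",225,305,155,220,10)
E
```

```text
19.5 [ 440.4 -152.3  113.3] [ 0.1  0.4 -1.4] [-0.06  0.05 -0.02] 21.6 [0.0185 0.9998 0.    ]
```

View pics/k10w.png

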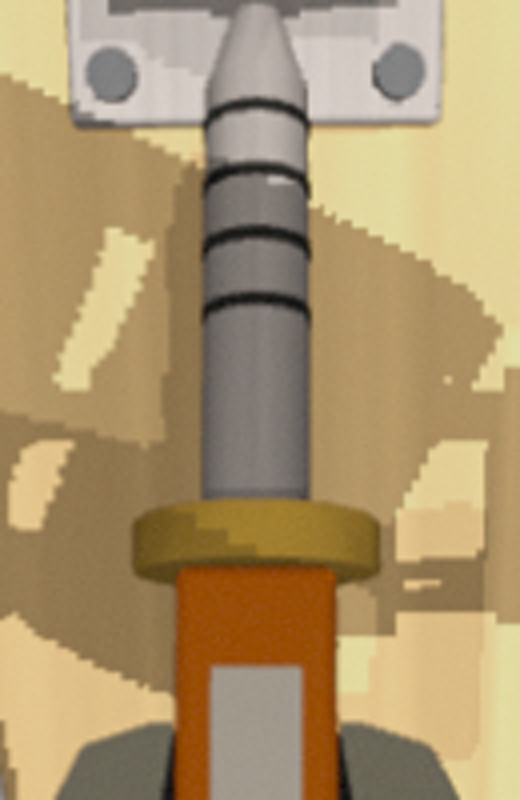

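View pics/k10s.png

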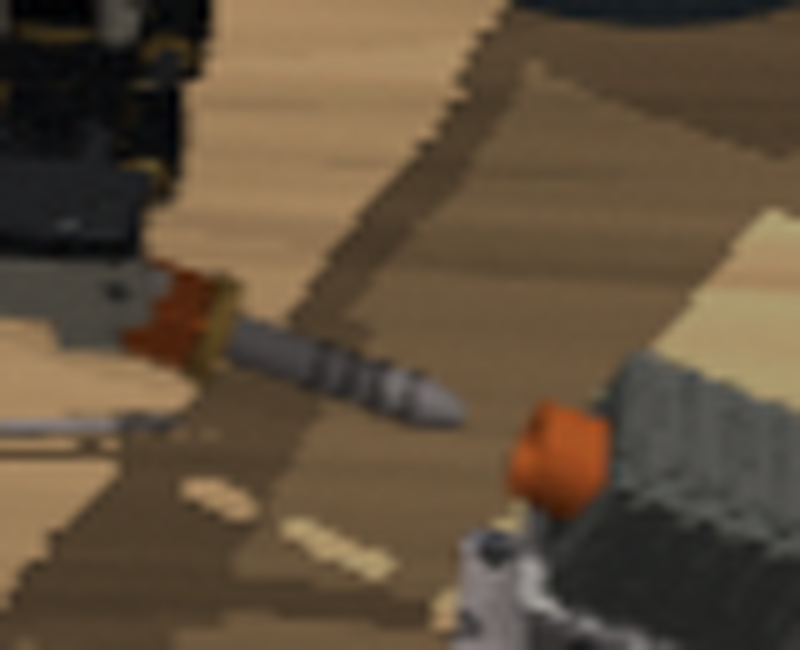

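Call:
servo_tool(delta_pos=[[0,-4,1.5],[0,-21.2,7.95],[0,-21.2,7.95],[0,-21.2,7.95],[0,-21.2,7.95],[0,-21.2,7.95],[0,-21.2,7.95],[0,-21.2,7.95],[0,-21.2,7.95],[0,-21.2,7.95],[0,-21.2,7.95]], twist=[5,18,18,18,18,18,18,18,18,18,18])

```text
t: 20.52
tcp_pos: [516.2, -364.3, 113.4]
orientation: [0.697, 0.116, 0.698, -0.116]
ft_force: [-1.2, 0.0, -1.0]
width: 22.1
```

Run:
```python
from plan import *
p=get("wrist","r1")
o=monitor.get_obs(); A=rot(o['orientation']); print(o['t'],o['tcp_pos'],o['ft_force'],A.round(4), "yaw",np.degrees(np.arctan2(A[1,1],A[0,1])))
print(rel([516.05,-365.67,-3.1]))
s=get("scene");crop(s,"r1s",120,260,150,270,5)
```

```text
20.5667 [ 516.23066008 -364.44859441  113.42185815] [ 0.16653645  0.16787362 -1.39661789] [[ 0.      0.3247  0.9458]
 [-0.      0.9458 -0.3247]
 [-1.     -0.      0.    ]] yaw 71.05148358173044
[11.65 -0.12  0.02]
```

View pics/r1.png

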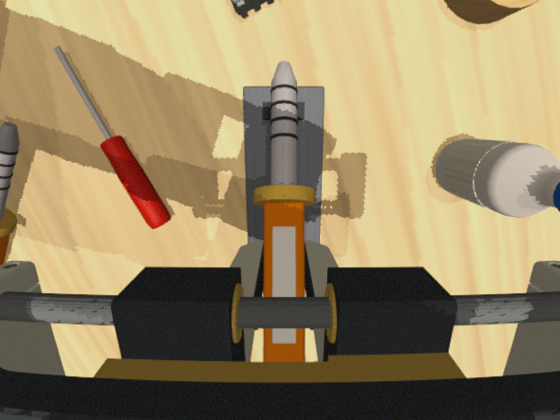

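View pics/r1s.png

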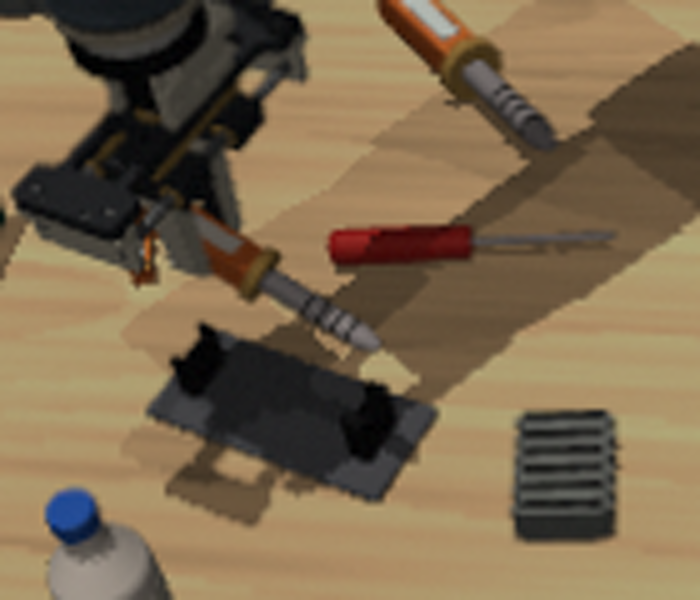

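Call:
servo_tool(delta_pos=[[2,-0.1,0],[4.5,-0.1,0],[6.3,-0.1,0],[7,-0.1,0],[7.5,-0.1,0],[8,-0.1,0],[8,-0.1,0]], twist=[0,0,0,0,0,0,0])

```text
t: 21.2
tcp_pos: [516.3, -366.3, 33.6]
orientation: [0.698, 0.117, 0.697, -0.117]
ft_force: [0.5, 1.8, -0.7]
width: 21.5
```

Run:
```python
from plan import *
p=get("wrist","r2")
o=monitor.get_obs(); print(o['t'],o['tcp_pos'],o['ft_force'],o['moment'])
print(rel([516.05,-365.67,-3.1]))
s=get("scene");crop(s,"r2s",120,260,150,270,5)
```

```text
21.25 [ 516.35511803 -366.35365558   33.90157773] [ 0.35236514  1.4897061  -0.13528012] [0.18622384 0.05230673 0.01215757]
[ 3.7   0.05 -0.06]
```

View pics/r2.png

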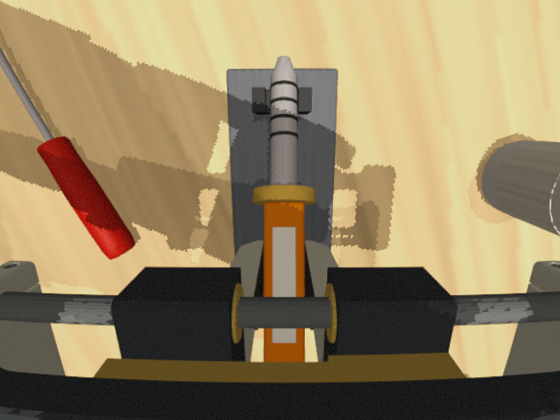

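View pics/r2s.png

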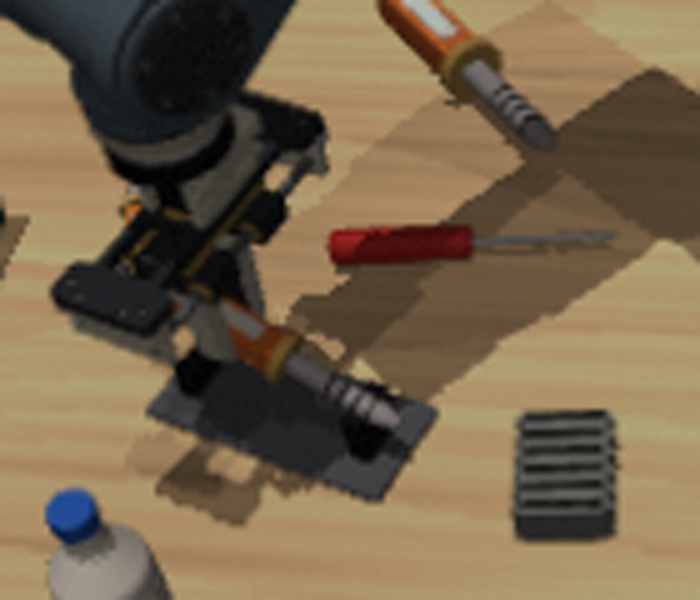

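Call:
servo_tool(delta_pos=[[0.4,0,0],[0.9,0,0],[1.4,0,0],[1.9,0,0],[2.4,0,0],[2.8,0,0],[3.1,0,0],[3.3,0,0],[3.4,0,0],[3.4,0,0]], twist=[0,0,0,0,0,0,0,0,0,0])

```text
t: 22.13
tcp_pos: [515.8, -366.3, -1.0]
orientation: [0.697, 0.117, 0.697, -0.117]
ft_force: [-0.8, -2.3, 2.0]
width: 21.8
```

Run:
```python
from plan import *
p=get("wrist","r3")
o=monitor.get_obs(); print(o['t'],o['tcp_pos'],o['ft_force'],o['moment'])
print(rel([516.05,-365.67,-3.1]))
s=get("scene");crop(s,"r3s",120,260,150,270,5)
```

```text
22.1833 [ 515.7812     -366.21591816   -0.91213334] [-0.02337936 -1.5489416   0.91076106] [-0.17233967  0.10792954  0.03087492]
[0.22 0.06 0.01]
```

View pics/r3.png

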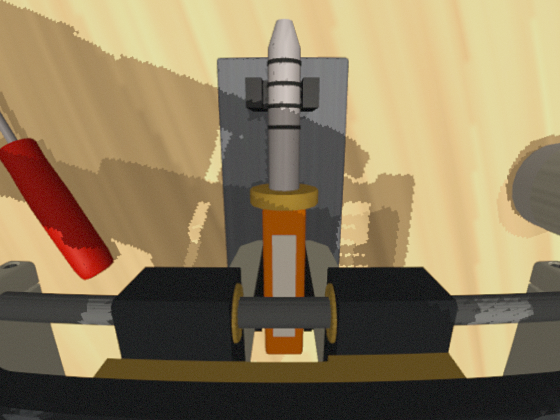

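View pics/r3s.png

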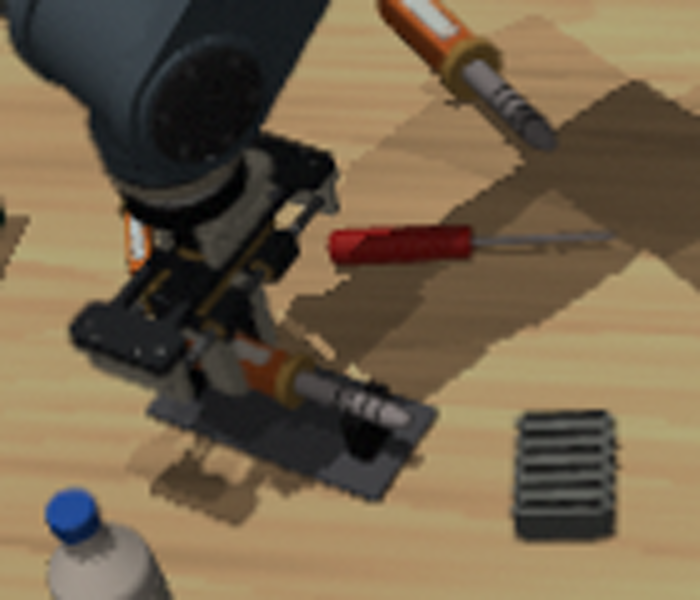

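Call:
servo_tool(delta_pos=[[0.15,0,0],[0.25,0,0],[0.3,0,0],[0.3,0,0],[0.3,0,0]], twist=[0,0,0,0,0])

```text
t: 22.65
tcp_pos: [516.0, -366.4, -2.4]
orientation: [0.698, 0.117, 0.697, -0.117]
ft_force: [-5.0, 1.5, 16.1]
width: 21.9
```

Run:
```python
from plan import *
p=get("wrist","r4")
o=monitor.get_obs(); print(o['t'],o['tcp_pos'],o['ft_force'],o['moment'])
q=cv2.imread("pics/w8.png"); cv2.imwrite("pics/r4c.png",cv2.resize(np.hstack([q[0:370,220:350],p['frame'][0:370,220:350,::-1]]),None,fx=1.6,fy=1.6))
```

```text
22.7 [ 515.94986622 -366.36847133   -2.40812425] [-4.30280109  1.51708676 16.86237661] [0.51675647 1.04896201 0.04818454]
```

View pics/r4c.png

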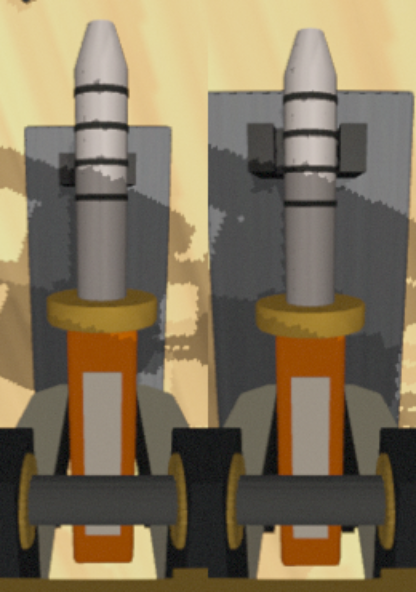

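Call:
servo_tool(delta_pos=[[-0.5,0,0],[-1.5,0,0],[-4,0,0],[-7,0,0],[-10,0,0],[-13,0,0],[-15,0,0],[-15.5,0,0],[-15.5,0,0]], twist=[0,0,0,0,0,0,0,0,0])

```text
t: 23.45
tcp_pos: [516.3, -366.4, 152.4]
orientation: [0.698, 0.116, 0.697, -0.117]
ft_force: [-0.5, 0.0, -2.0]
width: 21.5
```

Run:
```python
from plan import *
o=monitor.get_obs(); print(o['t'],o['tcp_pos'],o['ft_force'],o['moment'])
t=np.array([495.8,221,o['tcp_pos'][2]]); print(rel(t))
```

```text
23.45 [ 516.27457481 -366.44925536  152.40616102] [-0.46259552  0.00882452 -2.01594493] [-0.07393643  0.09690298  0.0568124 ]
[ -0.08  54.88 -21.06]
```

Call:
servo_tool(delta_pos=[[0,2,-0.8],[0,5,-2],[0,8.2,-3.2],[0,11.5,-4.4],[0,14.8,-5.7],[0,18.1,-7],[0,21.4,-8.2],[0,24.7,-9.5],[0,28,-10.7],[0,31.3,-12],[0,34.6,-13.3],[0,37.9,-14.5],[0,41.2,-15.8],[0,44.5,-17.1],[0,47.8,-18.3],[0,50.8,-19.5],[0,53.2,-20.4],[0,54.9,-21.06],[0,54.9,-21.06],[0,54.9,-21.06]], twist=[-1,-2,-4,-6,-8,-10,-12,-14,-16,-18,-18,-18,-18,-18,-18,-18,-18,-18,-18,-18])

```text
t: 25.12
tcp_pos: [494.4, 221.6, 149.4]
orientation: [0.706, 0.005, 0.708, -0.006]
ft_force: [-0.5, 0.2, -2.0]
width: 21.9
```

Run:
```python
from plan import *
p=get("wrist","f1");s=get("scene");crop(s,"f1s",280,440,140,270,5)
o=monitor.get_obs(); print(o['t'],o['tcp_pos'],o['ft_force'],rot(o['orientation'])[:,1])
```

```text
25.2167 [494.94479001 220.53426757 150.0551866 ] [ 0.7932938  -0.2316674  -1.63909961] [ 1.77726780e-02  9.99841661e-01 -8.86174531e-04]
```

View pics/f1.png

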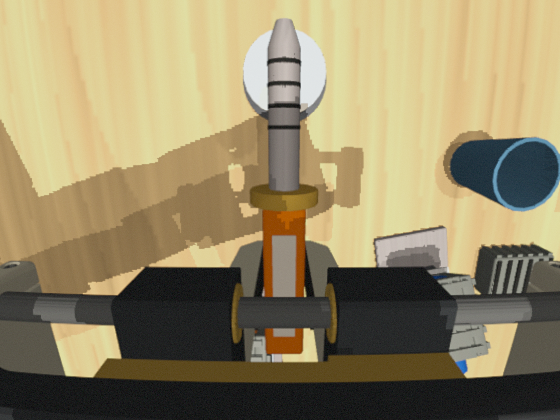

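View pics/f1s.png

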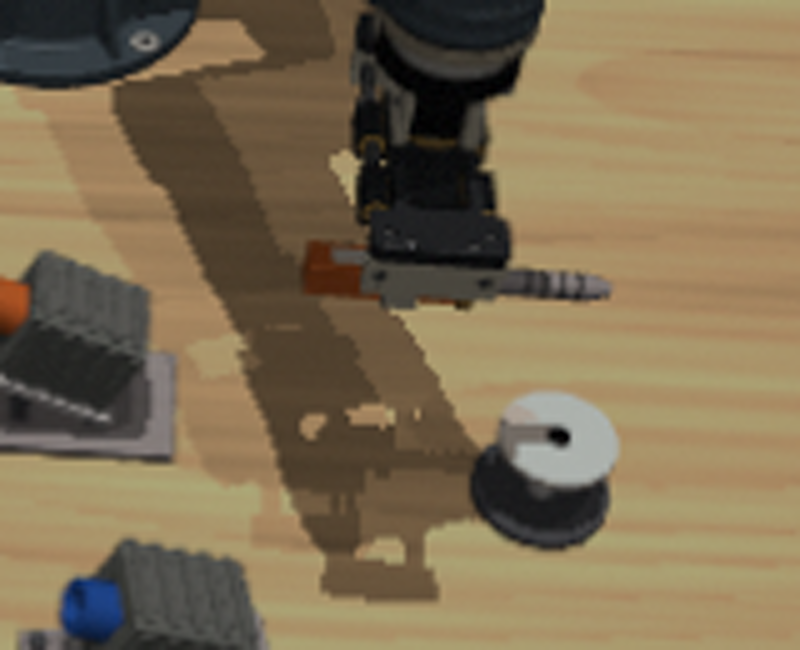

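Run:
```python
from plan import *
p=get("wrist");s=get("scene");t=get("top")
o=monitor.get_obs(); T=o['tcp_pos']; print(T)
tip=onz(p,[284.5,18.5],T[2]+47.4)[0]; print("tip",tip)
f=p['frame'].astype(int); m=((f.min(2)>150)&(f.max(2)-f.min(2)<40)).astype(np.uint8); m[:20]=0;m[130:]=0;m[:,:235]=0;m[:,335:]=0
c,_=cv2.findContours(m,cv2.RETR_EXTERNAL,cv2.CHAIN_APPROX_NONE); h=cv2.convexHull(np.vstack(c)); e=cv2.fitEllipse(h); print(e); print("disc wrist",onz(p,e[0],60))
for q,n in ((s,"s"),(t,"t")):
    for d in trace(q,"reading_spot")[:1]: print(n,d['point'],d['confidence'])
crop(s,"f2s",355,390,210,245,16); crop(t,"f2t",100,140,195,235,14)
np.save("pics/f2s.npy",s,allow_pickle=True);np.save("pics/f2t.npy",t,allow_pickle=True)
```

```text
[495.48839746 220.46439786 150.84289276]
tip [497.55196522 342.73984044 198.24289276]
((283.2359619140625, 68.78143310546875), (81.95047760009766, 93.3650131225586), 1.318961262702942)
disc wrist [[496.66398046 345.37572797  60.        ]]
s [234.5, 388.7] 0.94
```

View pics/f2s.png

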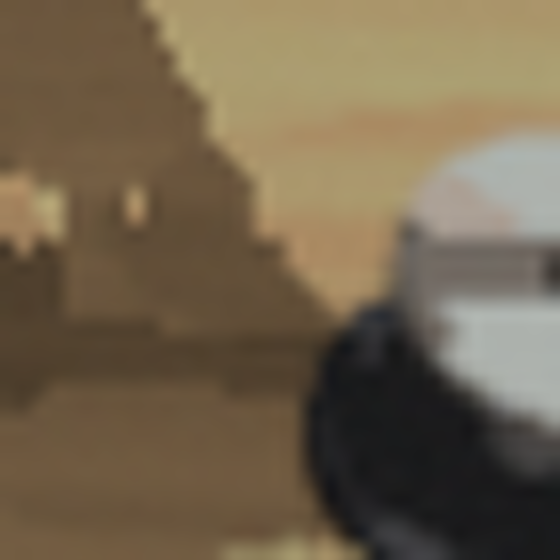

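Call:
servo_tool(delta_pos=[[1,0.1,0],[3,0.1,0],[5.5,0.1,0],[7.5,0.1,0],[8.8,0.1,0],[9.4,0.1,0],[9.5,0.1,0],[9.5,0.1,0],[9.5,0.1,0],[9.5,0.1,0],[9.5,0.1,0]], twist=[0,0,0,0,0,0,0,0,0,0,0])

```text
t: 26.38
tcp_pos: [495.9, 222.5, 56.9]
orientation: [0.708, 0.006, 0.707, -0.006]
ft_force: [-1.4, 1.2, -0.7]
width: 22.1
```

Run:
```python
from plan import *
p=get("wrist","g1");s=get("scene")
o=monitor.get_obs(); T=o['tcp_pos']; print(o['t'],T,o['ft_force'],o['width'],np.abs(o['qd']).max())
tip=np.array([T[0]+.0178*122,T[1]+122,T[2]+47.4]); print(tip, onz(p,[284.5,18.5],tip[2]))
crop(s,"g1s",310,420,180,270,7,[proj(s,tip)[0],proj(s,[497.7,344,60])[0]])
```

```text
26.4833 [495.80223858 222.48255297  56.67329556] [ 0.45146386  0.20410349 -2.86307074] 22.091421851699472 0.0029751738302301557
[497.97383858 344.48255297 104.07329556] [[498.3970901  345.06318815 104.07329556]]
```

View pics/g1s.png

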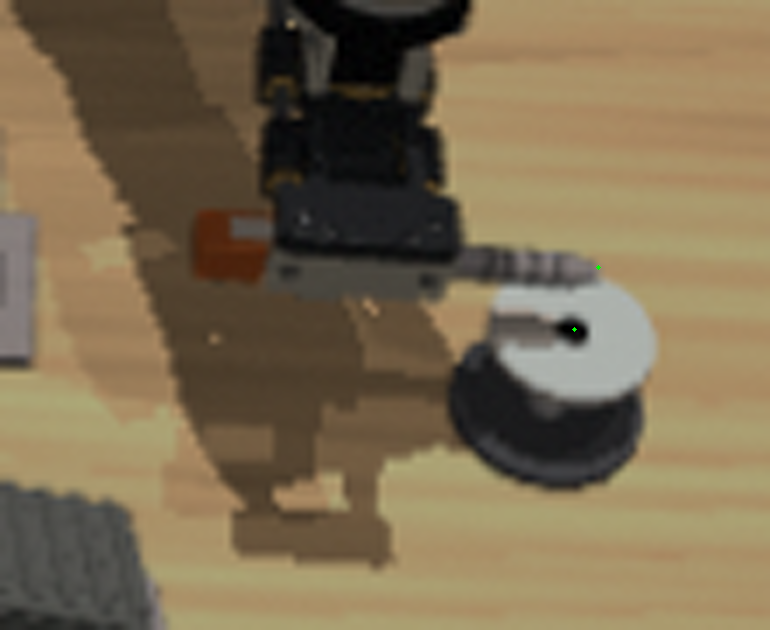

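View pics/g1.png

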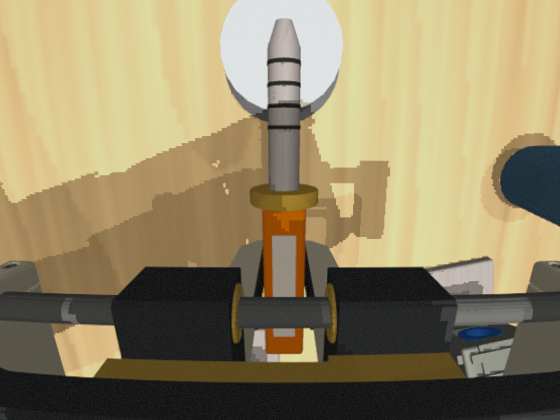

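```bash
python3 -c "
from cell import workorder; print(workorder.finish_job())"
```

```text
the job is handed in; nothing more can be done
None
```

The gauge went fully home in the orange tube, came right out again, and was at the reading stand, held level and white strip up, when I handed the job in. The hand-in gives no verdict, so what follows rests on my own last checks.

**Sequence:**
- I took the middle-sized gauge from its rest, let the tube turn it about 25° nose-down in the fingers, and slid it in until the collar stopped on the mouth.
- I held it home for about 0.8 s. The wrist force peaked near 18 N.
- I drew it out and laid it back in its rest for a moment, still gripped, to bring it level again. Then I carried it to the stand.

**Last checks:**
- **Tip position:** about 44 mm above the dark spot and about 1 to 2 mm off its centre sideways.
- **Level:** it looked level in the wrist and scene pictures.
- **Contact:** the fingers stood at 22 mm on the handle, the wrist force read about −3 N (roughly the gauge's weight), and I saw no contact with the stand.
- **Stillness:** joint speeds were about 0.003 rad/s at most.
- **Other things on the bench:** nothing looked moved in the pictures, but I did not measure their positions.

**What failed or disagreed:**
- My first two grasps closed above the handle, because the fingertips sit about 34 mm higher than the reported TCP. I corrected that from the camera pictures.
- The gauge slid about 3 mm back in the fingers during the job. The final position allows for that.
- The camera fits of the tube mouth differed by 1 to 3 mm, so I centred the rod from the wrist view as it went in.

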